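# File returned seal cases in the cabinet drawer

## Robot

A 6-joint arm with a two-finger parallel gripper is mounted at the origin on the work surface. World frame = base frame: x ahead of the robot, y to its left, z up, the work surface at z = 0. Lengths are in m, angles in rad, forces in N, time in s.
With the tool pointing down it reaches from about 0.35 to 0.775 m from the base axis. Payload 7.3 kg.
Tool frame: the origin (TCP) lies midway between the tips of the shut fingers; the grasp point (between the pads) lies 19 mm behind it; z points along the fingers, y is the direction in which the jaws open and shut (so a half turn about z gives the same grasp; the last joint's range is limited). The gripper opens to 92 mm and grips with 3 to 60 N. Pads are 19 mm wide; open, the fingers measure 130 mm over their backs; the gripper's body (75 mm by 190 mm) begins 47 mm behind the grasp point.
Start: joints at [1.08, 0.342, 1.524, -0, 1.275, -0.146], TCP at [0.177, 0.494, 0.227] pointing down, gripper open.
Joint ranges: [-2.53, 2.53], [-0.77, 2.02], [0.04, 2.7], [-1, 4.14], [0.28, 2.66], [-3.11, 3.11]. Speed limits (rad/s): [2.57, 2.57, 3.14, 3.14, 3.14, 3.14].

## Interface

Orientations are given as [roll, pitch, yaw] about the fixed x, y, z axes, in that order (R = Rz(yaw) Ry(pitch) Rx(roll)).
In Python, from cell import status, eyes, job gives the robot as it stands.
- The arm moves only by the tool jog_arm, never from a script. Its argument "series" is a list of rows, each a list of 3 entries, a list of its own where there are three numbers: the gripper command: -1 is shut, 1 is fully open, values between are in proportion, then the shift along the tool's x, y, z in m, then the turn, a rotation vector about the tool's x, y, z in rad. In form: [[grip, [x, y, z], [ax, ay, az]], ...]. A call has 1 to 12 rows; each row is the pose to reach, as a shift and turn from the pose commanded when the call began, along the tool's axes at that moment; what a row does not reach only later rows make up. A row lasts 1/12 s, in which the tool goes at most 41.7 mm and 7.16 degrees, less where a joint would pass 70% of its speed; a pose out of reach is approached as far as the arm can. A call with a gripper value outside its range is refused whole. The fingers move at their own pace and stop on an object; "squeeze" is the grip in N (left out, the last holds). Time passes only in rows, so rows that repeat a pose let the fingers close. It gives the time, the measured TCP pose, the force and the opening at its end, in the units of the state.
- status.observe(): the state, without advancing time (a new reading comes with each control period).
- eyes.read_camera(name): name is "scene" or "top" or "wrist"; returns a dict with "img" (400x640x3 uint8, red, green, blue), "range_z" (400x640 float32, m along the optical axis (not along the pixel's ray), 0 where there is no reading), "camera_matrix" (3x3 intrinsics, pixels), "k1" (the pictures are not rectified: a ray, as slopes to the right and down, at radius r is drawn at 1 + k1 r^2 times it, then the intrinsics apply), "T" (4x4, takes a point from camera to world coordinates); the wrist camera has in their place "tool_from_camera" (4x4, takes a point from camera to tool coordinates, whose origin is the TCP and whose axes are the flange's). Camera axes: x right, y down, z forward; pixel columns grow to the right and rows downward; lengths in m; the calibration is good to about 2 mm. A picture is of the moment at which its call begins: read the wrist's pose just before it.
- job.hand_in(): hands the job in, once; it reports no verdict.
The state is a dict: "time": time; "qpos": joint angles; "qvel": joint speeds; "joint_efforts": joint torques, N m; "tool_pos": TCP position; "tool_rot": TCP orientation; "contact_force": force on the tool from outside, world axes, zero at the start; "torque": the same for the moment, N m; "opening": finger opening in m.
Only numpy, scipy, OpenCV 4.12 (cv2) and the standard library are available. Lean on these libraries where they do the work, as an engineer would, in place of code of your own. Each camera call takes 0.05 s, during which the arm holds its last target.

## Task

Pull the cabinet drawer right out to its stop. Lift both orange place markers out of it into the black tray and put every light wood seal case from the grey box upright into a pocket of its own, then push the drawer fully shut. Leave the green cases in their pockets and do not disturb the magnifier, the pencil pot or the paperweight.

Things in the scene. Friction and masses are not known exactly. Their poses are not given: they have to be found in the camera images.
- drawer (a joint): The one shallow drawer (blue front 252 x 96 mm) of a low grey desktop cabinet 260 deep x 254 wide x 115 mm high standing on the table, its front towards the robot. Value in m: 0 shut (front flush with the cabinet), 0.165 at its stop, fully out. It slides along the cabinet's own -x; friction about 2 N plus light damping, stays where it is left.
- handle (a point): Middle of the drawer's horizontal steel bar handle: bar 12 mm thick, 120 mm long along y, its axis 38 mm in front of the drawer front (32 mm clear between bar and front; two posts carry it at y = +-54 mm), 86 mm above the table and 29 mm below the cabinet's top. Moves with the drawer; -x is the way the drawer pulls out, z up.
- pocket0 (a point): Centre of the floor of one of the drawer's six square pockets (70 x 70 mm inside, dark grey dividers 5 mm thick standing 16 mm above the floor), front row, left (+y); floor 30 mm above the table. Moves with the drawer, axes those of the handle. Uncovered when the drawer is at its stop. Drawer sides stand 30 mm and its front 76 mm above the floor.
- pocket1 (a point): Centre of the floor of one of the drawer's six square pockets (70 x 70 mm inside, dark grey dividers 5 mm thick standing 16 mm above the floor), front row, middle; floor 30 mm above the table. Moves with the drawer, axes those of the handle. Uncovered when the drawer is at its stop. Drawer sides stand 30 mm and its front 76 mm above the floor.
- pocket2 (a point): Centre of the floor of one of the drawer's six square pockets (70 x 70 mm inside, dark grey dividers 5 mm thick standing 16 mm above the floor), front row, right (-y); floor 30 mm above the table. Moves with the drawer, axes those of the handle. Uncovered when the drawer is at its stop. Drawer sides stand 30 mm and its front 76 mm above the floor.
- pocket3 (a point): Centre of the floor of one of the drawer's six square pockets (70 x 70 mm inside, dark grey dividers 5 mm thick standing 16 mm above the floor), back row, left (+y); floor 30 mm above the table. Moves with the drawer, axes those of the handle. Uncovered when the drawer is at its stop. Drawer sides stand 30 mm and its front 76 mm above the floor.
- pocket4 (a point): Centre of the floor of one of the drawer's six square pockets (70 x 70 mm inside, dark grey dividers 5 mm thick standing 16 mm above the floor), back row, middle; floor 30 mm above the table. Moves with the drawer, axes those of the handle. Uncovered when the drawer is at its stop. Drawer sides stand 30 mm and its front 76 mm above the floor.
- pocket5 (a point): Centre of the floor of one of the drawer's six square pockets (70 x 70 mm inside, dark grey dividers 5 mm thick standing 16 mm above the floor), back row, right (-y); floor 30 mm above the table. Moves with the drawer, axes those of the handle. Uncovered when the drawer is at its stop. Drawer sides stand 30 mm and its front 76 mm above the floor.
- case0_mid (a point): Centre, half-way up, of a returned seal case of light wood: one rigid round box 58 mm across and 28 mm high with a knob 28 mm across and 24 mm high on top (52 mm in all), 80 to 170 g; z along the knob. Stands in the grey returns box at the start. Two to four of these are there.
- case1_mid (a point): Centre, half-way up, of a returned seal case of light wood: one rigid round box 58 mm across and 28 mm high with a knob 28 mm across and 24 mm high on top (52 mm in all), 80 to 170 g; z along the knob. Stands in the grey returns box at the start. Two to four of these are there.
- case2_mid (a point): Centre, half-way up, of a returned seal case of light wood: one rigid round box 58 mm across and 28 mm high with a knob 28 mm across and 24 mm high on top (52 mm in all), 80 to 170 g; z along the knob. Stands in the grey returns box at the start. Two to four of these are there.
- case3_mid (a point): Centre, half-way up, of a returned seal case of light wood: one rigid round box 58 mm across and 28 mm high with a knob 28 mm across and 24 mm high on top (52 mm in all), 80 to 170 g; z along the knob. Stands in the grey returns box at the start. Two to four of these are there.
- filed0_mid (a point): Centre, half-way up, of a seal case of the same shape and size but painted green with a dark knob, already filed in a drawer pocket; it stays there.
- filed1_mid (a point): Centre, half-way up, of a seal case of the same shape and size but painted green with a dark knob, already filed in a drawer pocket; it stays there.
- marker0_mid (a point): Centre, half-way up, of an orange plastic place marker: base 46 x 46 x 18 mm with an upright tab on it, 14 mm thick along y, 36 mm long along x, 34 mm high (52 mm in all), 60 g. Stands in a drawer pocket at the start.
- marker1_mid (a point): Centre, half-way up, of an orange plastic place marker: base 46 x 46 x 18 mm with an upright tab on it, 14 mm thick along y, 36 mm long along x, 34 mm high (52 mm in all), 60 g. Stands in a drawer pocket at the start.
- returns_box_in (a point): Centre of the inner floor, 5 mm above the table, of the fixed shallow grey returns box: 250 x 250 mm outside, walls 5 mm thick and 25 mm high over all, open on top.
- marker_tray_in (a point): Centre of the inner floor, 5 mm above the table, of the fixed black marker tray: 170 mm (x) x 100 mm (y) outside, walls 5 mm thick, 22 mm high over all, open on top.
- loupe: Standing magnifier, 60 mm across, 54 mm high; origin at its underside. Bystander.
- pencil_pot: Grey pencil pot, 72 mm across, 85 mm high, pencils up to 145 mm; origin at its underside. Bystander.
- weight: Brass paperweight, 56 mm across, 50 mm high with its knob; origin at its underside. Bystander.
Not all that is in view belongs to the job. What is shaped like the part that bears case3_mid but turquoise is not meant.

How it is judged:
On the way, in this order (a step that is already met when the one before it is completed fails the run):
1. the drawer is pulled out to its stop (value of joint drawer above 0.157 m), for 0.2 s.
2. both markers lie in the black tray and every light wood case sits upright in a drawer pocket, the drawer still out (value of joint drawer above 0.12 m and angle between each of case0_mid, case1_mid, case2_mid, case3_mid's own z axis and vertical below 0.15 rad and z of case0_mid in the frame of pocket0 between 0.02 and 0.033 m and (horizontal distance between case0_mid and pocket0 below 0.014 m or horizontal distance between case0_mid and pocket1 below 0.014 m or horizontal distance between case0_mid and pocket2 below 0.014 m or horizontal distance between case0_mid and pocket3 below 0.014 m or horizontal distance between case0_mid and pocket4 below 0.014 m or horizontal distance between case0_mid and pocket5 below 0.014 m) and z of case1_mid in the frame of pocket0 between 0.02 and 0.033 m and (horizontal distance between case1_mid and pocket0 below 0.014 m or horizontal distance between case1_mid and pocket1 below 0.014 m or horizontal distance between case1_mid and pocket2 below 0.014 m or horizontal distance between case1_mid and pocket3 below 0.014 m or horizontal distance between case1_mid and pocket4 below 0.014 m or horizontal distance between case1_mid and pocket5 below 0.014 m) and z of case2_mid in the frame of pocket0 between 0.02 and 0.033 m and (horizontal distance between case2_mid and pocket0 below 0.014 m or horizontal distance between case2_mid and pocket1 below 0.014 m or horizontal distance between case2_mid and pocket2 below 0.014 m or horizontal distance between case2_mid and pocket3 below 0.014 m or horizontal distance between case2_mid and pocket4 below 0.014 m or horizontal distance between case2_mid and pocket5 below 0.014 m) and z of case3_mid in the frame of pocket0 between 0.02 and 0.033 m and (horizontal distance between case3_mid and pocket0 below 0.014 m or horizontal distance between case3_mid and pocket1 below 0.014 m or horizontal distance between case3_mid and pocket2 below 0.014 m or horizontal distance between case3_mid and pocket3 below 0.014 m or horizontal distance between case3_mid and pocket4 below 0.014 m or horizontal distance between case3_mid and pocket5 below 0.014 m) and x of marker0_mid in the frame of marker_tray_in between -0.075 and 0.075 m and y of marker0_mid in the frame of marker_tray_in between -0.042 and 0.042 m and z of each of marker0_mid, marker1_mid in the frame of marker_tray_in below 0.04 m and x of marker1_mid in the frame of marker_tray_in between -0.075 and 0.075 m and y of marker1_mid in the frame of marker_tray_in between -0.042 and 0.042 m), for 0.2 s.
3. the drawer is pushed shut (value of joint drawer below 0.008 m), for 0.2 s.
At the end, for the whole second after the job is handed in: The drawer is shut (within 8 mm); every light wood case and both green cases sit upright (within 0.15 rad) on the floor of a pocket, within 14 mm of its centre; both orange markers rest on the floor of the black tray (value of joint drawer below 0.008 m and angle between each of case0_mid, case1_mid, case2_mid, case3_mid, filed0_mid, filed1_mid's own z axis and vertical below 0.15 rad and z of case0_mid in the frame of pocket0 between 0.02 and 0.033 m and (horizontal distance between case0_mid and pocket0 below 0.014 m or horizontal distance between case0_mid and pocket1 below 0.014 m or horizontal distance between case0_mid and pocket2 below 0.014 m or horizontal distance between case0_mid and pocket3 below 0.014 m or horizontal distance between case0_mid and pocket4 below 0.014 m or horizontal distance between case0_mid and pocket5 below 0.014 m) and z of case1_mid in the frame of pocket0 between 0.02 and 0.033 m and (horizontal distance between case1_mid and pocket0 below 0.014 m or horizontal distance between case1_mid and pocket1 below 0.014 m or horizontal distance between case1_mid and pocket2 below 0.014 m or horizontal distance between case1_mid and pocket3 below 0.014 m or horizontal distance between case1_mid and pocket4 below 0.014 m or horizontal distance between case1_mid and pocket5 below 0.014 m) and z of case2_mid in the frame of pocket0 between 0.02 and 0.033 m and (horizontal distance between case2_mid and pocket0 below 0.014 m or horizontal distance between case2_mid and pocket1 below 0.014 m or horizontal distance between case2_mid and pocket2 below 0.014 m or horizontal distance between case2_mid and pocket3 below 0.014 m or horizontal distance between case2_mid and pocket4 below 0.014 m or horizontal distance between case2_mid and pocket5 below 0.014 m) and z of case3_mid in the frame of pocket0 between 0.02 and 0.033 m and (horizontal distance between case3_mid and pocket0 below 0.014 m or horizontal distance between case3_mid and pocket1 below 0.014 m or horizontal distance between case3_mid and pocket2 below 0.014 m or horizontal distance between case3_mid and pocket3 below 0.014 m or horizontal distance between case3_mid and pocket4 below 0.014 m or horizontal distance between case3_mid and pocket5 below 0.014 m) and z of filed0_mid in the frame of pocket0 between 0.02 and 0.033 m and (horizontal distance between filed0_mid and pocket0 below 0.014 m or horizontal distance between filed0_mid and pocket1 below 0.014 m or horizontal distance between filed0_mid and pocket2 below 0.014 m or horizontal distance between filed0_mid and pocket3 below 0.014 m or horizontal distance between filed0_mid and pocket4 below 0.014 m or horizontal distance between filed0_mid and pocket5 below 0.014 m) and z of filed1_mid in the frame of pocket0 between 0.02 and 0.033 m and (horizontal distance between filed1_mid and pocket0 below 0.014 m or horizontal distance between filed1_mid and pocket1 below 0.014 m or horizontal distance between filed1_mid and pocket2 below 0.014 m or horizontal distance between filed1_mid and pocket3 below 0.014 m or horizontal distance between filed1_mid and pocket4 below 0.014 m or horizontal distance between filed1_mid and pocket5 below 0.014 m) and x of marker0_mid in the frame of marker_tray_in between -0.075 and 0.075 m and y of marker0_mid in the frame of marker_tray_in between -0.042 and 0.042 m and z of each of marker0_mid, marker1_mid in the frame of marker_tray_in below 0.04 m and x of marker1_mid in the frame of marker_tray_in between -0.075 and 0.075 m and y of marker1_mid in the frame of marker_tray_in between -0.042 and 0.042 m); the robot touches nothing.
It fails at once if a green case is lifted out of its pocket or tipped over (height (world z) of any of filed0_mid, filed1_mid above 0.085 m or angle between any of filed0_mid, filed1_mid's own z axis and vertical above 0.6 rad).
It fails at once if the magnifier, pencil pot or paperweight is moved by more than 30 mm or tipped (distance of any of loupe, pencil_pot, weight from where it was at the start of the episode above 0.03 m or angle between any of loupe, pencil_pot, weight's own z axis and vertical above 0.4 rad).
Of case0, case1, case2, case3 only 2 to 4 are there at a start; the rules pass over those that are not, and their reading is None.
At some moment in a run one of case0, case1, case2, case3 may be knocked a few centimetres aside while the robot is not near it.
It also fails if it takes over 210 s, if anything falls off the work surface, if the arm or the gripper's body presses on something with over 40 N, if the wrist force passes 120 N, or if a joint passes its speed limit or range.

## Working session

There is one attempt and no reset: what is moved stays moved. The work goes in short steps, Python scripts to look and compute and a tool call to move; the robot and the scene stay as the last step left them, time stands still between calls to the robot, and variables do not carry over. Pictures are saved under pics/ and viewed, and the job is handed in when it is done.

Besides the shell and the picture viewer there is one more tool, called after "Emit:" by a JSON object that holds its "method" and its "body". jog_arm: Moves the arm, as the interface text tells. Its arguments: {"type":"object","properties":{"series":{"type":"array","items":{"type":"array"}},"squeeze":{"type":"number"}},"required":["series"]}

```bash
ls; mkdir -p pics
python3 - <<'E'
from cell import status, eyes, job
import cv2
s=status.observe(); print({k:(v if not hasattr(v,'round') else v) for k,v in s.items()})
for n in ["scene","top","wrist"]:
    c=eyes.read_camera(n); cv2.imwrite(f"pics/{n}0.png",c["img"][:,:,::-1])
    print(n,c["camera_matrix"],c["k1"],c.get("T",c.get("tool_from_camera")))
E
```

```text
pics
{'time': 0.0, 'qpos': array([ 1.07997347e+00,  3.42700133e-01,  1.52502814e+00, -3.98838006e-05,
        1.27540673e+00, -1.45970968e-01]), 'qvel': array([ 0.00090148, -0.00152393, -0.00078565, -0.00021064,  0.00152742,
        0.00090525]), 'joint_efforts': array([-3.59577016e-04, -4.31243455e+01, -2.44218367e+01,  7.17697316e-02,
        5.57684444e-02, -5.84697295e-05]), 'tool_pos': array([0.17725759, 0.49372757, 0.22605281]), 'tool_rot': array([-3.14006116e+00, -1.86606255e-04,  2.79675226e+00]), 'contact_force': array([9.48059377e-05, 2.58992216e-01, 5.66963714e-01]), 'torque': array([-0.03489608,  0.05238881, -0.06808628]), 'opening': 0.09193069138101331}
scene [[385.2429669    0.         315.86924793]
 [  0.         385.2429669  202.49827911]
 [  0.           0.           1.        ]] -0.03356793339625538 [[-0.49991417  0.53949604 -0.67751741  1.48075327]
 [ 0.86594175  0.32507858 -0.38009052  0.4630919 ]
 [ 0.01518907 -0.77670325 -0.62968353  0.9106271 ]
 [ 0.          0.          0.          1.        ]]
top [[420.63791436   0.         323.11138552]
 [  0.         420.63791436 199.17830217]
 [  0.           0.           1.        ]] -0.1001999498435699 [[-0.02355101 -0.99840764  0.05125938  0.57032338]
 [-0.99956791  0.02441845  0.0163624  -0.06384351]
 [-0.01758802 -0.05085188 -0.99855132  1.2476005 ]
 [ 0.          0.          0.          1.        ]]
wrist [[301.35160904   0.         317.65727297]
 [  0.         301.35160904 201.45674586]
 [  0.           0.           1.        ]] -0.008193744878115094 [[ 1.25195652e-03 -9.53845237e-01 -3.00296015e-01  8.17998987e-02]
 [ 9.99999176e-01  1.27928840e-03  1.05603602e-04 -8.49595334e-04]
 [ 2.83435716e-04 -3.00295899e-01  9.53846053e-01 -1.57184369e-01]
 [ 0.00000000e+00  0.00000000e+00  0.00000000e+00  1.00000000e+00]]
```

View pics/scene0.png

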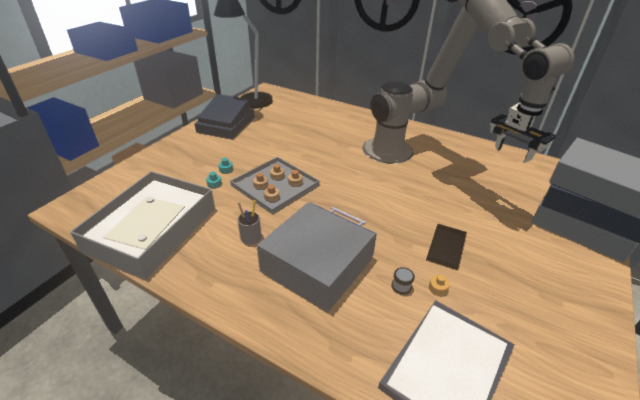

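View pics/top0.png

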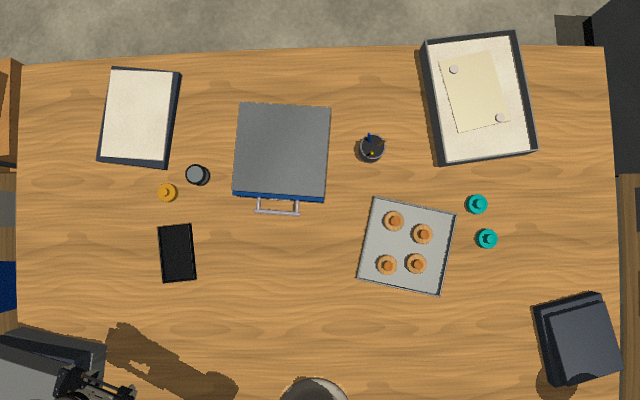

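View pics/wrist0.png

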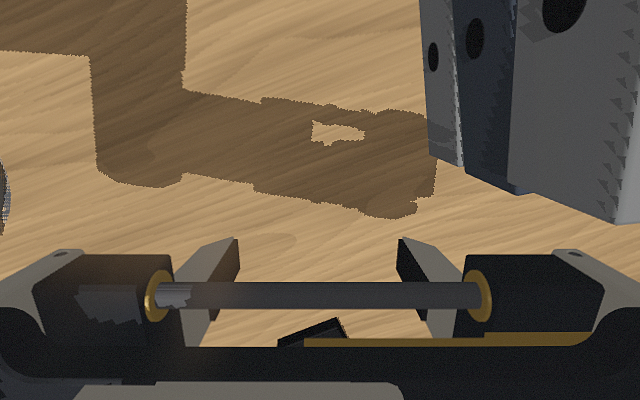

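```bash
cat > h.py <<'E'
import numpy as np, cv2
from scipy.spatial.transform import Rotation as R
from cell import status, eyes
def toolT():
    s=status.observe(); T=np.eye(4); T[:3,:3]=R.from_euler('xyz',s['tool_rot']).as_matrix(); T[:3,3]=s['tool_pos']; return T
def cam(n):
    t=toolT(); c=eyes.read_camera(n)
    if n=='wrist': c['T']=t@c['tool_from_camera']
    return c
def slopes(c,uv):
    uv=np.atleast_2d(np.array(uv,float)); K=c['camera_matrix']
    d=np.array([c['k1'],0,0,0.])
    return cv2.undistortPoints(uv[:,None],K,d)[:,0]
def plane(c,uv,z):
    m=slopes(c,uv); d=np.c_[m,np.ones(len(m))]@c['T'][:3,:3].T; o=c['T'][:3,3]
    return o+d*((z-o[2])/d[:,2])[:,None]
def proj(c,P):
    P=np.atleast_2d(P); Ti=np.linalg.inv(c['T']); q=P@Ti[:3,:3].T+Ti[:3,3]
    return cv2.projectPoints(q,np.zeros(3),np.zeros(3),c['camera_matrix'],np.array([c['k1'],0,0,0.]))[0][:,0]
def cloud(c):
    Z=c['range_z']; v,u=np.indices(Z.shape); m=slopes(c,np.c_[u.ravel(),v.ravel()]).reshape(Z.shape+(2,))
    P=np.concatenate([m*Z[...,None],Z[...,None]],-1)@c['T'][:3,:3].T+c['T'][:3,3]; P[Z<=0]=np.nan
    return P
E
python3 - <<'E'
from h import *
np.set_printoptions(precision=4,suppress=True)
c=cam('top'); im=c['img']; P=cloud(c); z=P[...,2]
hsv=cv2.cvtColor(im,cv2.COLOR_RGB2HSV)
# table check
print('table z',np.nanmedian(z[300:330,440:520]))
# cabinet top
m=((z>.1)&(z<.13)).astype(np.uint8); m[:,:225]=0; m[:,345:]=0;m[220:]=0
r=cv2.minAreaRect(np.argwhere(m)[:,::-1].astype(np.float32)); b=cv2.boxPoints(r); print('cab',b,plane(c,b,.115)[:,:2],np.nanmedian(z[m>0]))
# handle
m=((z>.06)&(z<.1)).astype(np.uint8); m[:,:225]=0; m[:,345:]=0; m[:203]=0;m[225:]=0
pts=np.argwhere(m)[:,::-1]; print('handle px',pts.mean(0),pts.min(0),pts.max(0),np.nanmedian(z[m>0]))
r=cv2.minAreaRect(pts.astype(np.float32)); b=cv2.boxPoints(r);print(plane(c,b,.09)[:,:2],plane(c,b,.09).mean(0))
def comps(m,name,zt,amin=30):
    n,l,st,ce=cv2.connectedComponentsWithStats(m.astype(np.uint8))
    for i in range(1,n):
        if st[i,4]>amin: print(name,ce[i],st[i],plane(c,ce[i],zt)[0],np.nanmax(z[l==i]))
H,S,V=[hsv[...,i].astype(int) for i in range(3)]
comps((z>.042)&(z<.07)&(np.indices(z.shape)[1]>350)&(np.indices(z.shape)[1]<500)&(np.indices(z.shape)[0]>190),'knob',.057,15)
comps((H>75)&(H<100)&(S>150),'turq',.033)
comps((z>.03)&(z<.07)&(np.indices(z.shape)[1]<215)&(np.indices(z.shape)[0]>150)&(np.indices(z.shape)[0]<215)&(np.indices(z.shape)[1]>130),'loupe/weight',.05)
comps((z>.06)&(z<.2)&(np.indices(z.shape)[1]>350)&(np.indices(z.shape)[0]<180)&(np.indices(z.shape)[1]<400),'pot',.085)
m=(V<60)&(np.indices(z.shape)[1]>150)&(np.indices(z.shape)[1]<205)&(np.indices(z.shape)[0]>215)&(np.indices(z.shape)[0]<290)
r=cv2.minAreaRect(np.argwhere(m)[:,::-1].astype(np.float32)); b=cv2.boxPoints(r); p=plane(c,b,.022); print('tray',p[:,:2],p.mean(0),r)
E
```

```text
table z 0.0001756756907529411
cab [[230.4882 194.6529]
 [237.7823  99.8294]
 [330.9235 106.9941]
 [323.6294 201.8176]] [[ 0.647   0.2065]
 [ 0.9094  0.1843]
 [ 0.8807 -0.0726]
 [ 0.6213 -0.0465]] 0.11369628579504365
handle px [277.8661 211.0472] [254 203] [300 216] 0.08938832298430177
[[0.6238 0.1468]
 [0.6208 0.0191]
 [0.5849 0.0199]
 [0.5878 0.1474]] [0.6043 0.0833 0.09  ]
knob [480.0779 203.7532] [476 199  10  10  77] [ 0.6074 -0.4921  0.057 ] 0.05799746922612825
knob [394.5 221. ] [390 217  10   9  78] [ 0.5647 -0.2447  0.057 ] 0.0626524313636363
knob [424.0698 233.4884] [419 229  11  10  86] [ 0.5273 -0.3276  0.057 ] 0.061077026674690504
knob [490.2821 238.4744] [486 234  10  10  78] [ 0.5077 -0.5181  0.057 ] 0.056994651199409274
knob [417.7558 263.9651] [413 259  11  11  86] [ 0.4419 -0.3071  0.057 ] 0.06191833342997666
knob [387.4146 265.3171] [383 261  10  10  82] [ 0.4404 -0.2211  0.057 ] 0.060819055845728
turq [476.2261 203.8471] [466 195  21  19 314] [ 0.6082 -0.4893  0.033 ] 0.05799746922612825
turq [486.359  238.2436] [476 229  21  19 312] [ 0.5074 -0.5156  0.033 ] 0.056994651199409274
loupe/weight [146.9304 154.8571] [131 151  33  10 273] [0.7752 0.4717 0.05  ] 0.04068292375698257
loupe/weight [195.3324 174.0141] [185 164  22  21 355] [0.714  0.3251 0.05  ] 0.059294781411241226
loupe/weight [164.747 192.506] [160 187  12  15  83] [0.6626 0.417  0.05  ] 0.0544032063166171
pot [372.1538 146.4165] [360 133  27  28 533] [ 0.7739 -0.185   0.085 ] 0.1445903350285651
tray [[0.5652 0.4529]
 [0.5728 0.3486]
 [0.406  0.3349]
 [0.3972 0.4387]] [0.4853 0.3938 0.022 ] ((176.6404571533203, 252.7247314453125), (56.838050842285156, 34.13127517700195), 84.5596694946289)
```

```bash
cat >> h.py <<'E'
def go(pos,yaw):
    "shift/turn in tool axes from present pose to tool-down pose"
    T=toolT(); Rt=R.from_euler('xyz',[np.pi,0,yaw]).as_matrix()
    d=T[:3,:3].T@(np.array(pos)-T[:3,3]); rv=R.from_matrix(T[:3,:3].T@Rt).as_rotvec()
    print('shift',d.round(4),'turn',rv.round(4),'rows>=',round(max(np.linalg.norm(d)/.0417,np.linalg.norm(rv)/.125),1))
E
python3 -c "
from h import *
go([.50,.15,.22],1.471)
"
```

```text
shift [-0.4199 -0.2146  0.0064] turn [-8.0000e-04  4.0000e-04  1.3258e+00] rows>= 11.3
```

Emit:
{"method": "jog_arm", "body": {"series": [[1, [-0.42, -0.215, 0.006], [0, 0, 1.326]], [1, [-0.42, -0.215, 0.006], [0, 0, 1.326]], [1, [-0.42, -0.215, 0.006], [0, 0, 1.326]], [1, [-0.42, -0.215, 0.006], [0, 0, 1.326]], [1, [-0.42, -0.215, 0.006], [0, 0, 1.326]], [1, [-0.42, -0.215, 0.006], [0, 0, 1.326]], [1, [-0.42, -0.215, 0.006], [0, 0, 1.326]], [1, [-0.42, -0.215, 0.006], [0, 0, 1.326]], [1, [-0.42, -0.215, 0.006], [0, 0, 1.326]], [1, [-0.42, -0.215, 0.006], [0, 0, 1.326]], [1, [-0.42, -0.215, 0.006], [0, 0, 1.326]], [1, [-0.42, -0.215, 0.006], [0, 0, 1.326]]]}}

```text
time: 1.2
tool_pos: [0.5032, 0.1457, 0.2204]
tool_rot: [3.14, 0.001, 1.463]
contact_force: [-0.5, -0.5, -0.5]
opening: 0.0918
```

Run:
```python
from h import *
c=cam('wrist'); cv2.imwrite('pics/w1.png',c['img'][:,:,::-1]); P=cloud(c)
s=status.observe(); print(s['tool_pos'],s['tool_rot'])
u=proj(c,[[.596,.084,.092],[.59,.03,.092],[.602,.14,.092]]); print(u)
```

```text
[0.50325078 0.14571127 0.22014203] [3.14055366e+00 1.21327376e-03 1.46595091e+00]
[[413.02695597 240.19886501]
 [408.02710232 285.70669506]
 [418.52703275 187.66627973]]
```

View pics/w1.png

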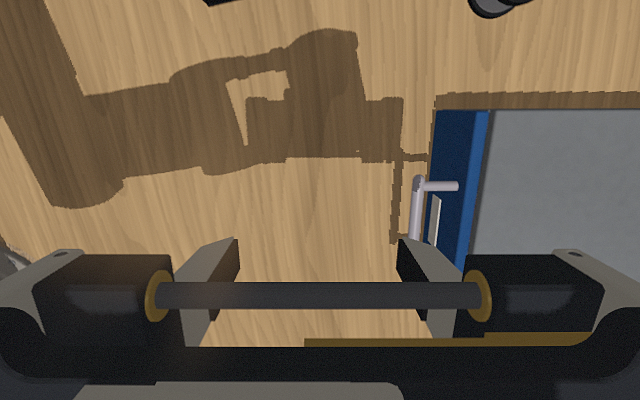

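```bash
python3 -c "
from h import *
go([.596,.084,.15],1.471)
"
```

```text
shift [-0.0516  0.0986  0.0703] turn [ 0.001   0.0012 -0.005 ] rows>= 3.2
```

Emit:
{"method": "jog_arm", "body": {"series": [[-0.39, [-0.0515, 0.0985, 0.07], [0, 0, -0.005]], [-0.39, [-0.0515, 0.0985, 0.07], [0, 0, -0.005]], [-0.39, [-0.0515, 0.0985, 0.07], [0, 0, -0.005]], [-0.39, [-0.0515, 0.0985, 0.07], [0, 0, -0.005]], [-0.39, [-0.0515, 0.0985, 0.07], [0, 0, -0.005]], [-0.39, [-0.0515, 0.0985, 0.07], [0, 0, -0.005]], [-0.39, [-0.0515, 0.0985, 0.07], [0, 0, -0.005]], [-0.39, [-0.0515, 0.0985, 0.07], [0, 0, -0.005]]]}}

```text
time: 1.92
tool_pos: [0.5924, 0.0901, 0.1523]
tool_rot: [3.14, -0.001, 1.478]
contact_force: [-1.1, 0.8, 0.3]
opening: 0.0431
```

Run:
```python
from h import *
c=cam('wrist'); cv2.imwrite('pics/w2.png',c['img'][:,:,::-1]); P=cloud(c)
s=status.observe(); print(s['tool_pos'],s['tool_rot'],s['opening'])
go([.596,.084,.067],1.471)
```

```text
[0.59254796 0.08996241 0.15228759] [ 3.13953396e+00 -5.01549766e-04  1.47754896e+00] 0.038804144453146165
shift [-0.0057  0.0038  0.0853] turn [ 0.0021 -0.0005  0.0065] rows>= 2.1
```

View pics/w2.png

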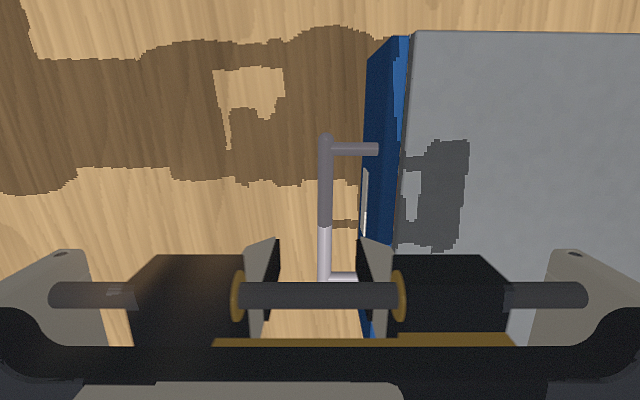

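Emit:
{"method": "jog_arm", "body": {"series": [[-0.39, [0, 0, 0], [0, 0, 0]], [-0.39, [0, 0, 0], [0, 0, 0]], [-0.39, [0, 0, 0], [0, 0, 0]]]}}

```text
time: 2.22
tool_pos: [0.5928, 0.0891, 0.1512]
tool_rot: [3.141, -0.0, 1.476]
contact_force: [0.6, 0.1, 0.4]
opening: 0.0285
```

Run:
```python
from h import *
s=status.observe(); print(s['tool_pos'],s['tool_rot'],s['opening'])
go([.596,.084,.067],1.471)
c=cam('wrist')
im=c['img']; g=im.astype(int)
for v in (170,190,210): print(v,[tuple(g[v,u]) for u in range(312,336,2)])
for v in (165,210):
  for w in (317,325,330): print(plane(c,[(w,v)],.092))
```

```text
[0.5928072  0.08905587 0.15123148] [ 3.14090483e+00 -1.55570654e-04  1.47629417e+00] 0.028458501860546596
shift [-0.0047  0.0036  0.0842] turn [ 0.0007 -0.0002  0.0053] rows>= 2.0
170 [(np.int64(115), np.int64(93), np.int64(65)), (np.int64(111), np.int64(88), np.int64(62)), (np.int64(114), np.int64(88), np.int64(59)), (np.int64(100), np.int64(97), np.int64(105)), (np.int64(106), np.int64(102), np.int64(106)), (np.int64(110), np.int64(106), np.int64(109)), (np.int64(106), np.int64(105), np.int64(107)), (np.int64(107), np.int64(103), np.int64(108)), (np.int64(107), np.int64(103), np.int64(106)), (np.int64(101), np.int64(98), np.int64(103)), (np.int64(97), np.int64(98), np.int64(106)), (np.int64(117), np.int64(92), np.int64(66))]
190 [(np.int64(195), np.int64(164), np.int64(120)), (np.int64(190), np.int64(160), np.int64(116)), (np.int64(174), np.int64(146), np.int64(109)), (np.int64(95), np.int64(92), np.int64(101)), (np.int64(105), np.int64(103), np.int64(108)), (np.int64(107), np.int64(101), np.int64(107)), (np.int64(105), np.int64(102), np.int64(106)), (np.int64(105), np.int64(100), 
[... 288 characters left out ...]
.int64(120)), (np.int64(175), np.int64(146), np.int64(107)), (np.int64(96), np.int64(96), np.int64(102)), (np.int64(104), np.int64(101), np.int64(104)), (np.int64(110), np.int64(104), np.int64(111)), (np.int64(106), np.int64(102), np.int64(105)), (np.int64(105), np.int64(102), np.int64(104)), (np.int64(105), np.int64(99), np.int64(106)), (np.int64(98), np.int64(95), np.int64(100)), (np.int64(200), np.int64(163), np.int64(120)), (np.int64(190), np.int64(157), np.int64(119))]
[[0.59573235 0.12926842 0.092     ]]
[[0.60150973 0.12872642 0.092     ]]
[[0.60512095 0.1283878  0.092     ]]
[[0.59249597 0.09490342 0.092     ]]
[[0.59854589 0.09433404 0.092     ]]
[[0.60232747 0.09397811 0.092     ]]
```

Emit:
{"method": "jog_arm", "body": {"series": [[-0.39, [-0.005, 0.0045, 0], [0, 0, 0.005]], [-0.39, [-0.005, 0.0045, 0], [0, 0, 0.005]], [-0.39, [-0.005, 0.0045, 0.03], [0, 0, 0.005]], [-0.39, [-0.005, 0.0045, 0.05], [0, 0, 0.005]], [-0.39, [-0.005, 0.0045, 0.07], [0, 0, 0.005]], [-0.39, [-0.005, 0.0045, 0.084], [0, 0, 0.005]], [-0.39, [-0.005, 0.0045, 0.084], [0, 0, 0.005]], [-0.39, [-0.005, 0.0045, 0.084], [0, 0, 0.005]], [-0.39, [-0.005, 0.0045, 0.084], [0, 0, 0.005]]]}}

```text
time: 3.02
tool_pos: [0.5977, 0.0832, 0.0677]
tool_rot: [3.14, -0.0, 1.471]
contact_force: [-0.2, 0.2, -0.2]
opening: 0.0284
```

Clear of contact; grip the bar.

Emit:
{"method": "jog_arm", "body": {"series": [[-1, [0, 0, 0], [0, 0, 0]], [-1, [0, 0, 0], [0, 0, 0]], [-1, [0, 0, 0], [0, 0, 0]], [-1, [0, 0, 0], [0, 0, 0]], [-1, [0, 0, 0], [0, 0, 0]]], "squeeze": 30}}

```text
time: 3.43
tool_pos: [0.5974, 0.0834, 0.0676]
tool_rot: [3.14, -0.0, 1.471]
contact_force: [-0.7, -0.4, 5.3]
opening: 0.0111
```

Emit:
{"method": "jog_arm", "body": {"series": [[-1, [0, -0.015, 0], [0, 0, 0]], [-1, [0, -0.035, 0], [0, 0, 0]], [-1, [0, -0.055, 0], [0, 0, 0]], [-1, [0, -0.075, 0], [0, 0, 0]], [-1, [0, -0.095, 0], [0, 0, 0]], [-1, [0, -0.115, 0], [0, 0, 0]], [-1, [0, -0.135, 0], [0, 0, 0]], [-1, [0, -0.15, 0], [0, 0, 0]], [-1, [0, -0.158, 0], [0, 0, 0]], [-1, [0, -0.163, 0], [0, 0, 0]], [-1, [0, -0.166, 0], [0, 0, 0]], [-1, [0, -0.166, 0], [0, 0, 0]]]}}

```text
time: 4.43
tool_pos: [0.4332, 0.0999, 0.0675]
tool_rot: [3.138, -0.0, 1.471]
contact_force: [1.2, -0.7, 7.9]
opening: 0.011
```

Emit:
{"method": "jog_arm", "body": {"series": [[-1, [0, 0, 0], [0, 0, 0]], [-1, [0, 0, 0], [0, 0, 0]], [-1, [0, 0, 0], [0, 0, 0]]]}}

```text
time: 4.68
tool_pos: [0.4332, 0.0999, 0.0675]
tool_rot: [3.139, -0.0, 1.471]
contact_force: [1.5, -0.7, 8.9]
opening: 0.011
```

Emit:
{"method": "jog_arm", "body": {"series": [[-0.39, [0, 0, 0], [0, 0, 0]], [-0.39, [0, 0, 0], [0, 0, 0]], [-0.39, [0, 0, 0], [0, 0, 0]], [-0.39, [0, 0, -0.02], [0, 0, 0]], [-0.39, [0, 0, -0.05], [0, 0, 0]], [-0.39, [0, 0, -0.09], [0, 0, 0]], [0, [0, 0, -0.13], [0, 0, 0]], [0, [0, 0, -0.17], [0, 0, -0.12]], [0, [0, 0.03, -0.21], [0, 0, -0.24]], [0, [0, 0.06, -0.23], [0, 0, -0.36]], [0, [0, 0.06, -0.23], [0, 0, -0.48]], [0, [0, 0.06, -0.23], [0, 0, -0.6]]]}}

```text
time: 5.68
tool_pos: [0.4934, 0.0937, 0.2978]
tool_rot: [3.139, 0.001, 2.076]
contact_force: [-0.2, 0.5, 0.5]
opening: 0.0459
```

Emit:
{"method": "jog_arm", "body": {"series": [[0, [0, 0, 0], [0, 0, -0.12]], [0, [0, 0, 0], [0, 0, -0.24]], [0, [0, 0, 0], [0, 0, -0.36]], [0, [0, 0, 0], [0, 0, -0.48]], [0, [0, 0, 0], [0, 0, -0.6]], [0, [0, 0, 0], [0, 0, -0.72]], [0, [0, 0, 0], [0, 0, -0.84]], [0, [0, 0, 0], [0, 0, -0.97]], [0, [0, 0, 0], [0, 0, -0.97]], [0, [0, 0, 0], [0, 0, -0.97]], [0, [0, 0, 0], [0, 0, -0.97]]]}}

```text
time: 6.6
tool_pos: [0.4913, 0.0939, 0.2964]
tool_rot: [3.142, -0.001, 3.037]
contact_force: [-0.4, -0.4, -0.2]
opening: 0.046
```

Run:
```python
from h import *
s=status.observe(); print(s['tool_pos'],s['tool_rot'],s['opening'],s['qpos'])
c=cam('wrist'); cv2.imwrite('pics/w3.png',c['img'][:,:,::-1])
c=cam('top'); cv2.imwrite('pics/t3.png',c['img'][:,:,::-1])
```

```text
[0.49129863 0.09393502 0.29638931] [ 3.14156721e+00 -8.60286818e-04  3.03723562e+00] 0.045992536837812674 [ 3.54843103e-02  2.49858442e-01  1.46065470e+00  1.46520482e-04
  1.43192786e+00 -1.43097531e+00]
```

View pics/w3.png

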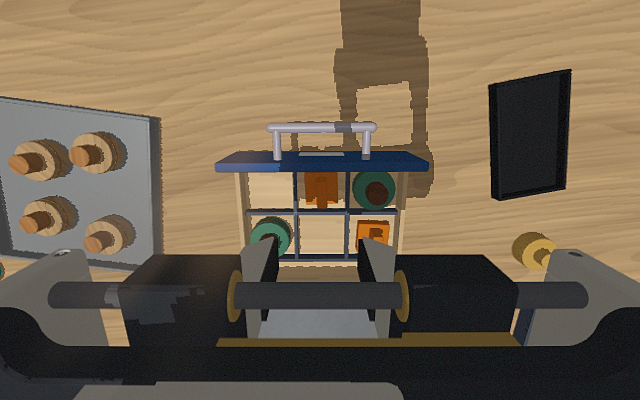

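View pics/t3.png

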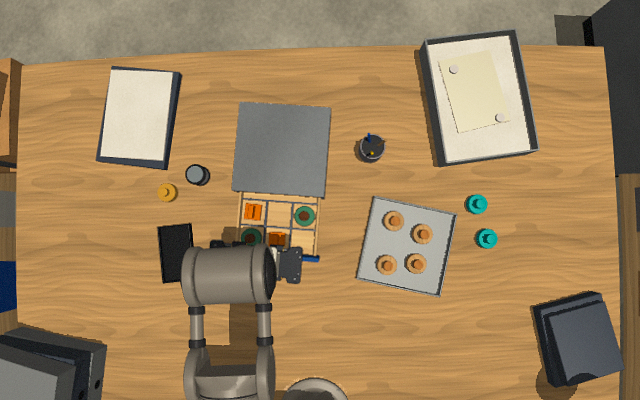

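Run:
```python
from h import *
im=cv2.imread('pics/w3.png'); cv2.imwrite('pics/w3c.png',cv2.resize(im[110:275,210:440],None,fx=3.4,fy=3.4,interpolation=cv2.INTER_CUBIC))
im=cv2.imread('pics/t3.png'); cv2.imwrite('pics/t3c.png',cv2.resize(im[185:275,225:335],None,fx=6,fy=6,interpolation=cv2.INTER_CUBIC))
```

```text
(no output)
```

View pics/w3c.png

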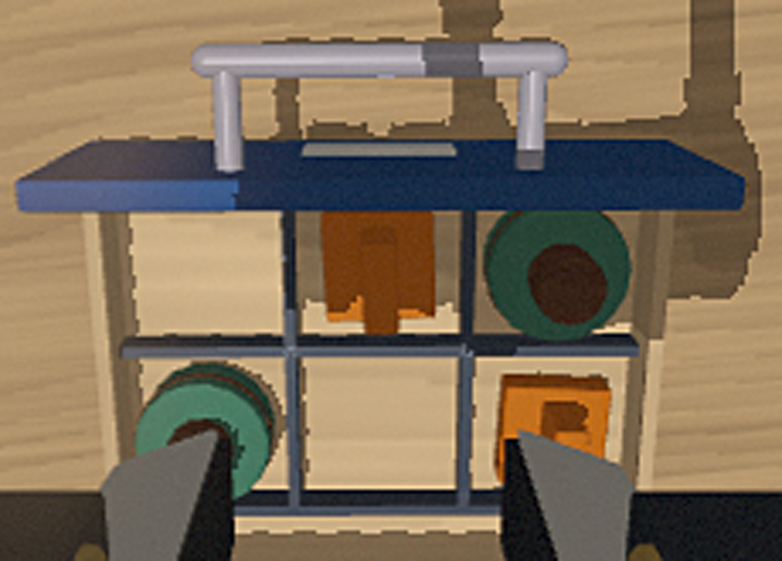

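View pics/t3c.png

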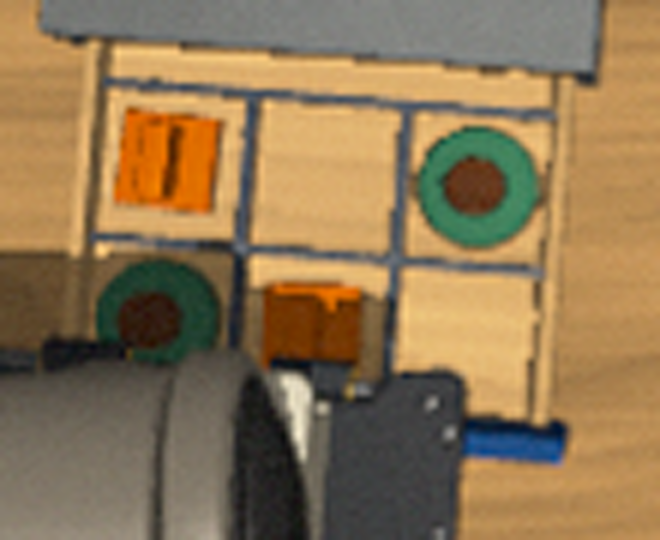

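Run:
```python
from h import *
np.set_printoptions(precision=4,suppress=True)
c=cam('wrist'); t=cam('top')
print('wrist',plane(c,[(295.3,212.9),(347.1,212.9),(295.9,256),(345.5,256)],.046))
print('top',plane(t,[(265.5,225.5),(290.8,228.7),(267,200.8),(292.8,202.8)],.046))
# orange masks
for n,k in (('wrist',c),('top',t)):
    hsv=cv2.cvtColor(k['img'],cv2.COLOR_RGB2HSV); H,S,V=[hsv[...,i].astype(int) for i in range(3)]
    m=((H<16)&(S>200)&(V>60)).astype(np.uint8)
    nn,l,st,ce=cv2.connectedComponentsWithStats(m)
    P=cloud(k)
    for i in range(1,nn):
        if st[i,4]>40:
            r=cv2.minAreaRect(np.argwhere(l==i)[:,::-1].astype(np.float32))
            print(n,st[i],ce[i],plane(k,ce[i],.048)[0],'max z',np.nanmax(P[l==i][:,2]))
            q=P[l==i]; q=q[q[:,2]>.066]; print('   tab top pts',len(q),np.median(q,0) if len(q) else '')
            q=P[l==i]; q=q[(q[:,2]>.04)&(q[:,2]<.056)]; print('   base bounds',len(q),q.min(0) if len(q) else '',q.max(0) if len(q) else '')
    print(n,'green')
    m=((H>65)&(H<85)&(S>80)&(V>30)).astype(np.uint8); nn,l,st,ce=cv2.connectedComponentsWithStats(m)
    for i in range(1,nn):
        if st[i,4]>40: print(st[i],ce[i],plane(k,ce[i],.058)[0])
```

```text
wrist [[0.5512 0.0548 0.046 ]
 [0.5587 0.1287 0.046 ]
 [0.6195 0.0471 0.046 ]
 [0.6271 0.1214 0.046 ]]
top [[0.5606 0.1227 0.046 ]
 [0.5498 0.0502 0.046 ]
 [0.6313 0.1171 0.046 ]
 [0.6237 0.0429 0.046 ]]
wrist [ 305  172   33   36 1028] [320.9805 187.8463] [0.5174 0.0951 0.048 ] max z 0.08316632571131966
   tab top pts 296 [0.5153 0.0951 0.0811]
   base bounds 712 [0.494  0.0726 0.0419] [0.5405 0.1181 0.0559]
wrist [356 220  33  32 615] [372.4309 230.5398] [0.5889 0.1633 0.048 ] max z 0.2989439217973241
   tab top pts 94 [0.5848 0.1641 0.0796]
   base bounds 425 [0.5758 0.1377 0.0404] [0.6201 0.1867 0.0551]
wrist green
[353 172  42  38 837] [372.5544 187.9462] [0.522  0.1649 0.058 ]
[267 217  23  16  59] [279.6271 221.4576] [0.5574 0.0326 0.058 ]
[250 221  39  36 606] [272.0858 234.4934] [0.5761 0.0191 0.058 ]
top [244 203  18  17 244] [252.3525 211.3484] [0.6019 0.1596 0.048 ] max z 0.08685979422316481
   tab top pts 77 [0.6019 0.1582 0.0799]
   base bounds 158 [0.5796 0.1342 0.0411] [0.6264 0.1844 0.0549]
top [269 232  16  14 197] [276.5533 238.1117] [0.5239 0.0913 0.048 ] max z 0.08801824468996933
   tab top pts 53 [0.5227 0.0912 0.0802]
   base bounds 126 [0.5048 0.0695 0.0407] [0.5389 0.1138 0.0531]
top green
[295 206  19  20 204] [304.3039 215.7255] [0.5858 0.01   0.058 ]
[241 229  20  17 151] [251.7152 235.5563] [0.533  0.1607 0.058 ]
```

```bash
python3 -c "
from h import *
go([.518,.0935,.15],3.0416)
go([.518,.0935,.057],3.0416)
"
```

```text
shift [-0.0265  0.0023  0.1466] turn [ 0.0001 -0.0002 -0.0022] rows>= 3.6
shift [-0.0265  0.0023  0.2396] turn [ 0.0001 -0.0002 -0.0022] rows>= 5.8
```

Emit:
{"method": "jog_arm", "body": {"series": [[-0.2, [-0.0265, 0.0023, 0.035], [0, 0, 0]], [-0.2, [-0.0265, 0.0023, 0.07], [0, 0, 0]], [-0.2, [-0.0265, 0.0023, 0.105], [0, 0, 0]], [-0.2, [-0.0265, 0.0023, 0.135], [0, 0, 0]], [-0.2, [-0.0265, 0.0023, 0.147], [0, 0, 0]], [-0.2, [-0.0265, 0.0023, 0.147], [0, 0, 0]], [-0.2, [-0.0265, 0.0023, 0.147], [0, 0, 0]], [-0.2, [-0.0265, 0.0023, 0.147], [0, 0, 0]], [-0.2, [-0.0265, 0.0023, 0.147], [0, 0, 0]]]}}

```text
time: 7.55
tool_pos: [0.5191, 0.0936, 0.1514]
tool_rot: [3.141, 0.003, 3.041]
contact_force: [-0.1, 0.6, -0.7]
opening: 0.0368
```

Run:
```python
from h import *
s=status.observe(); print(s['tool_pos'],s['tool_rot'],s['opening'])
c=cam('wrist'); cv2.imwrite('pics/w4.png',c['img'][:,:,::-1]); P=cloud(c)
print(proj(c,[[.518,.0935,.082],[.518,.0935,.057]]))
```

```text
[0.51906302 0.09360053 0.15137587] [3.14107826 0.00320809 3.04059151] 0.036755127387542434
[[318.25704017 212.72511216]
 [318.20374328 203.06042303]]
```

View pics/w4.png

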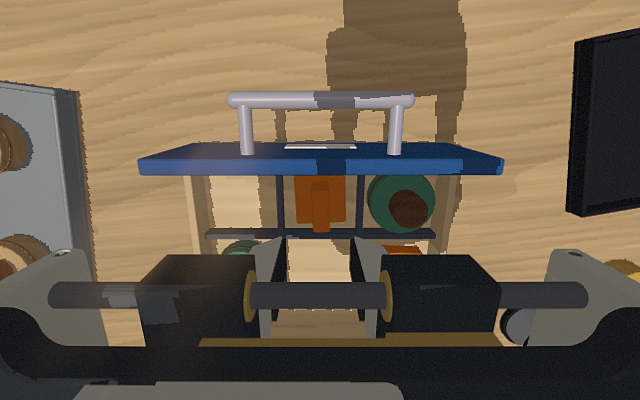

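Emit:
{"method": "jog_arm", "body": {"series": [[-0.2, [0, 0.001, 0.03], [0, 0, 0]], [-0.2, [0, 0.001, 0.06], [0, 0, 0]], [-0.2, [0, 0.001, 0.08], [0, 0, 0]], [-0.2, [0, 0.001, 0.094], [0, 0, 0]], [-0.2, [0, 0.001, 0.094], [0, 0, 0]], [-0.2, [0, 0.001, 0.094], [0, 0, 0]], [-1, [0, 0.001, 0.094], [0, 0, 0]], [-1, [0, 0.001, 0.094], [0, 0, 0]], [-1, [0, 0.001, 0.094], [0, 0, 0]], [-1, [0, 0.001, 0.094], [0, 0, 0]], [-1, [0, 0.001, 0.094], [0, 0, 0]], [-1, [0, 0.001, 0.094], [0, 0, 0]]], "squeeze": 20}}

```text
time: 8.6
tool_pos: [0.5187, 0.0946, 0.0566]
tool_rot: [3.141, 0.002, 3.041]
contact_force: [-0.5, 0.5, 6.7]
opening: 0.0139
```

Emit:
{"method": "jog_arm", "body": {"series": [[-1, [0, 0, -0.03], [0, 0, 0]], [-1, [0, 0, -0.07], [0, 0, 0]], [-1, [0, 0, -0.11], [0, 0, 0]], [-1, [0, 0, -0.13], [0, 0, 0]], [-1, [0, 0, -0.13], [0, 0, 0]]]}}

```text
time: 9.02
tool_pos: [0.5207, 0.0947, 0.191]
tool_rot: [3.14, 0.01, 3.041]
contact_force: [1.1, 0.4, -0.9]
opening: 0.0139
```

Run:
```python
from h import *
s=status.observe(); print(s['tool_pos'],s['tool_rot'],s['opening'])
go([.4454,.390,.165],3.227)
```

```text
[0.52072688 0.09468293 0.19096233] [3.14019873 0.0097753  3.04090847] 0.01388674112594232
shift [0.1049 0.2862 0.0253] turn [ 0.0005  0.0099 -0.1861] rows>= 7.3
```

Emit:
{"method": "jog_arm", "body": {"series": [[-1, [0.015, 0.04, 0], [0, 0, -0.03]], [-1, [0.03, 0.08, 0], [0, 0, -0.06]], [-1, [0.045, 0.12, 0.005], [0, 0, -0.1]], [-1, [0.06, 0.16, 0.01], [0, 0, -0.13]], [-1, [0.075, 0.2, 0.015], [0, 0, -0.16]], [-1, [0.09, 0.24, 0.02], [0, 0, -0.186]], [-1, [0.1, 0.27, 0.02], [0, 0, -0.186]], [-1, [0.104, 0.286, 0.025], [0, 0, -0.186]], [-1, [0.104, 0.286, 0.025], [0, 0, -0.186]], [-1, [0.104, 0.286, 0.025], [0, 0, -0.186]], [-1, [0.104, 0.286, 0.025], [0, 0, -0.186]]]}}

```text
time: 9.93
tool_pos: [0.4433, 0.3885, 0.1599]
tool_rot: [-3.14, -0.001, -3.057]
contact_force: [0.1, -0.4, -0.7]
opening: 0.0138
```

Run:
```python
from h import *
s=status.observe(); print(s['tool_pos'],s['tool_rot'],s['opening'])
go([.4454,.390,.034],3.227)
c=cam('wrist'); cv2.imwrite('pics/w5.png',c['img'][:,:,::-1])
```

```text
[0.4433018  0.38849261 0.15989552] [-3.14031500e+00 -1.37069333e-03 -3.05663399e+00] 0.013787408640566674
shift [-0.0024  0.0015  0.1259] turn [-0.0013 -0.0014 -0.0004] rows>= 3.0
```

View pics/w5.png

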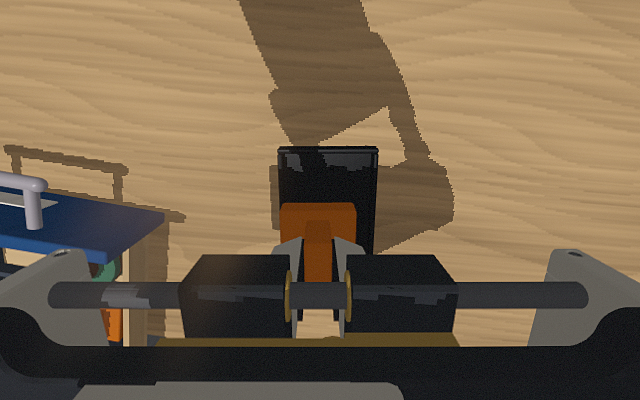

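Run:
```python
from h import *
c=cam('wrist'); p=plane(c,[(279,148),(378,148),(374,250)],.022); print(p,p[:2].mean(0)); d=p[1]-p[0]; print(np.linalg.norm(d),np.arctan2(-d[0],d[1]))
```

```text
[[0.40325814 0.3462139  0.022     ]
 [0.3950171  0.4422952  0.022     ]
 [0.50408199 0.45386246 0.022     ]] [0.39913762 0.39425455 0.022     ]
0.09643408192461556 0.08556206623232658
```

Emit:
{"method": "jog_arm", "body": {"series": [[-1, [-0.0024, 0.006, 0.03], [0, 0, 0]], [-1, [-0.0024, 0.006, 0.06], [0, 0, 0]], [-1, [-0.0024, 0.006, 0.09], [0, 0, 0]], [-1, [-0.0024, 0.006, 0.11], [0, 0, 0]], [-1, [-0.0024, 0.006, 0.12], [0, 0, 0]], [-1, [-0.0024, 0.006, 0.126], [0, 0, 0]], [-1, [-0.0024, 0.006, 0.126], [0, 0, 0]], [-1, [-0.0024, 0.006, 0.126], [0, 0, 0]]]}}

```text
time: 10.7
tool_pos: [0.4463, 0.3958, 0.0359]
tool_rot: [3.141, 0.002, -3.057]
contact_force: [-0.1, 0.0, -0.3]
opening: 0.014
```

Emit:
{"method": "jog_arm", "body": {"series": [[-1, [0, 0, 0], [0, 0, 0]], [-1, [0, 0, 0], [0, 0, 0]]]}}

```text
time: 10.87
tool_pos: [0.4461, 0.3962, 0.0362]
tool_rot: [3.14, 0.002, -3.056]
contact_force: [-0.3, -0.1, -0.8]
opening: 0.0143
```

Emit:
{"method": "jog_arm", "body": {"series": [[-1, [0, 0, 0.003], [0, 0, 0]], [-1, [0, 0, 0.003], [0, 0, 0]], [-0.4, [0, 0, 0.003], [0, 0, 0]], [-0.4, [0, 0, 0.003], [0, 0, 0]], [-0.4, [0, 0, 0.003], [0, 0, 0]], [-0.4, [0, 0, 0.003], [0, 0, 0]], [-0.4, [0, 0, -0.02], [0, 0, 0]], [-0.4, [0, 0, -0.06], [0, 0, 0]], [-0.2, [0, 0, -0.1], [0, 0, 0]], [-0.2, [0, 0, -0.13], [0, 0, 0]], [-0.2, [0, 0, -0.14], [0, 0, 0]], [-0.2, [0, 0, -0.14], [0, 0, 0]]]}}

```text
time: 11.87
tool_pos: [0.4466, 0.3967, 0.1782]
tool_rot: [3.138, 0.006, -3.056]
contact_force: [-0.3, 0.6, -0.4]
opening: 0.0367
```

Run:
```python
from h import *
s=status.observe(); print(s['tool_pos'],s['tool_rot'],s['opening'])
go([.600,.1625,.17],3.0416)
c=cam('wrist'); cv2.imwrite('pics/w6.png',c['img'][:,:,::-1])
c=cam('top'); cv2.imwrite('pics/t6.png',c['img'][:,:,::-1])
```

```text
[0.44664694 0.39669631 0.17815583] [ 3.13826955  0.00585805 -3.05628266] 0.03668593933446715
shift [-0.1328 -0.2464  0.0081] turn [0.0039 0.0055 0.1853] rows>= 6.7
```

View pics/w6.png

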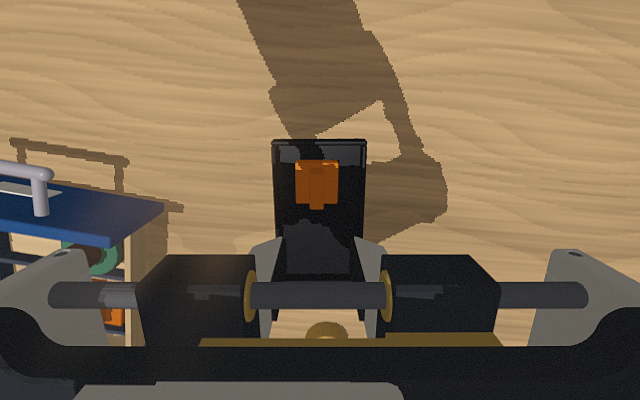

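View pics/t6.png

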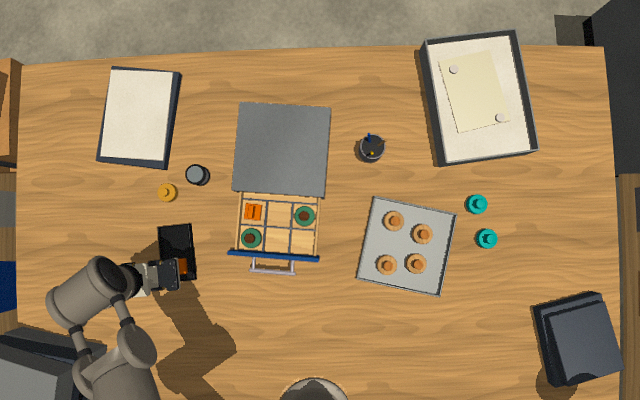

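Emit:
{"method": "jog_arm", "body": {"series": [[-0.2, [-0.133, -0.246, 0.008], [0, 0, 0.185]], [-0.2, [-0.133, -0.246, 0.008], [0, 0, 0.185]], [-0.2, [-0.133, -0.246, 0.008], [0, 0, 0.185]], [-0.2, [-0.133, -0.246, 0.008], [0, 0, 0.185]], [-0.2, [-0.133, -0.246, 0.008], [0, 0, 0.185]], [-0.2, [-0.133, -0.246, 0.008], [0, 0, 0.185]], [-0.2, [-0.133, -0.246, 0.008], [0, 0, 0.185]], [-0.2, [-0.133, -0.246, 0.008], [0, 0, 0.185]], [-0.2, [-0.133, -0.246, 0.008], [0, 0, 0.185]], [-0.2, [-0.133, -0.246, 0.008], [0, 0, 0.185]], [-0.2, [-0.133, -0.246, 0.008], [0, 0, 0.185]]]}}

```text
time: 12.88
tool_pos: [0.5976, 0.1631, 0.1656]
tool_rot: [-3.142, -0.002, 3.043]
contact_force: [0.4, 0.7, 0.6]
opening: 0.0366
```

Run:
```python
from h import *
s=status.observe(); print(s['tool_pos'],s['tool_rot'],s['opening'])
go([.600,.163,.057],3.0416)
c=cam('wrist'); cv2.imwrite('pics/w7.png',c['img'][:,:,::-1])
print(proj(c,[[.6,.163,.082]]))
```

```text
[0.5976279  0.16314484 0.16560082] [-3.14151299e+00 -2.30708943e-03  3.04318808e+00] 0.03657388285911655
shift [-2.600e-03  1.000e-04  1.086e-01] turn [-0.0001 -0.0023  0.0016] rows>= 2.6
[[318.62595868 211.3549454 ]]
```

View pics/w7.png

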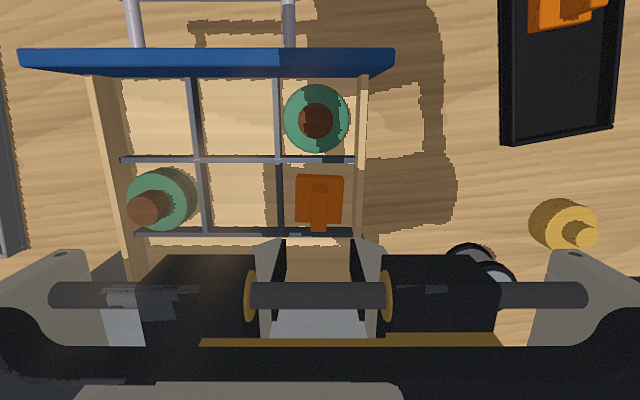

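Run:
```python
from h import *
np.set_printoptions(precision=4,suppress=True)
im=cv2.imread('pics/w7.png'); cv2.imwrite('pics/w7c.png',cv2.resize(im[40:250,90:390],None,fx=2.6,fy=2.6,interpolation=cv2.INTER_CUBIC))
```

```text
(no output)
```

View pics/w7c.png

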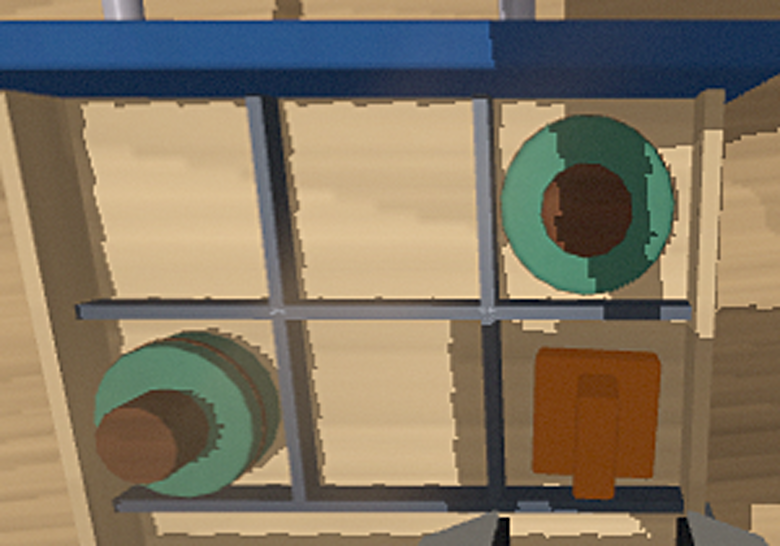

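Emit:
{"method": "jog_arm", "body": {"series": [[-0.2, [-0.0015, 0, 0.03], [0, 0, 0]], [-0.2, [-0.0015, 0, 0.06], [0, 0, 0]], [-0.2, [-0.0015, 0, 0.09], [0, 0, 0]], [-0.2, [-0.0015, 0, 0.108], [0, 0, 0]], [-0.2, [-0.0015, 0, 0.108], [0, 0, 0]], [-0.2, [-0.0015, 0, 0.108], [0, 0, 0]], [-1, [-0.0015, 0, 0.108], [0, 0, 0]], [-1, [-0.0015, 0, 0.108], [0, 0, 0]], [-1, [-0.0015, 0, 0.108], [0, 0, 0]], [-1, [-0.0015, 0, 0.108], [0, 0, 0]], [-1, [-0.0015, 0, 0.108], [0, 0, 0]], [-1, [-0.0015, 0, 0.108], [0, 0, 0]]]}}

```text
time: 13.93
tool_pos: [0.6009, 0.162, 0.06]
tool_rot: [3.141, 0.002, 3.042]
contact_force: [-1.0, 1.6, 5.9]
opening: 0.0139
```

Emit:
{"method": "jog_arm", "body": {"series": [[-1, [0, 0, -0.03], [0, 0, 0]], [-1, [0, 0, -0.07], [0, 0, 0]], [-1, [0, 0, -0.11], [0, 0, 0]], [-1, [0, 0, -0.12], [0, 0, 0]], [-1, [0, 0, -0.12], [0, 0, 0]]]}}

```text
time: 14.35
tool_pos: [0.6023, 0.162, 0.183]
tool_rot: [3.14, 0.008, 3.042]
contact_force: [0.6, 0.6, -1.0]
opening: 0.0138
```

Run:
```python
from h import *
np.set_printoptions(precision=4,suppress=True)
s=status.observe(); print(s['tool_pos'],s['tool_rot'],s['opening'])
go([.523,.403,.165],3.227)
c=cam('wrist')
T=np.eye(4); T[:3,:3]=R.from_euler('xyz',[-3.1415,-.0023,3.0432]).as_matrix(); T[:3,3]=[.5976,.1631,.1656]
c['T']=T@c['tool_from_camera']
print(plane(c,[(196.9,160),(277.7,160),(204.6,231.2),(279.2,230)],.046))
```

```text
[0.6023 0.162  0.183 ] [3.1396 0.008  3.0417] 0.013848963895839167
shift [0.103  0.2318 0.0176] turn [ 0.0012  0.0081 -0.1852] rows>= 6.1
[[0.5516 0.0546 0.046 ]
 [0.5588 0.129  0.046 ]
 [0.6223 0.0469 0.046 ]
 [0.6282 0.121  0.046 ]]
```

Emit:
{"method": "jog_arm", "body": {"series": [[-1, [0.103, 0.232, 0.012], [0, 0, -0.185]], [-1, [0.103, 0.232, 0.012], [0, 0, -0.185]], [-1, [0.103, 0.232, 0.012], [0, 0, -0.185]], [-1, [0.103, 0.232, 0.012], [0, 0, -0.185]], [-1, [0.103, 0.232, 0.012], [0, 0, -0.185]], [-1, [0.103, 0.232, 0.012], [0, 0, -0.185]], [-1, [0.103, 0.232, 0.012], [0, 0, -0.185]], [-1, [0.103, 0.232, 0.012], [0, 0, -0.185]], [-1, [0.103, 0.232, 0.012], [0, 0, -0.185]], [-1, [0.103, 0.232, 0.012], [0, 0, -0.185]], [-1, [0.103, 0.232, 0.012], [0, 0, -0.185]]]}}

```text
time: 15.32
tool_pos: [0.5216, 0.4012, 0.1661]
tool_rot: [-3.141, -0.001, -3.059]
contact_force: [-0.3, -0.0, -0.8]
opening: 0.0138
```

Run:
```python
from h import *
s=status.observe(); print(s['tool_pos'],s['tool_rot'],s['opening'])
go([.523,.403,.036],3.227)
c=cam('wrist'); cv2.imwrite('pics/w8.png',c['img'][:,:,::-1])
```

```text
[0.5215731  0.40115791 0.16613917] [-3.14084431e+00 -8.72704470e-04 -3.05857608e+00] 0.013831327701177315
shift [-0.0017  0.0018  0.1301] turn [-0.0007 -0.0009 -0.0024] rows>= 3.1
```

View pics/w8.png

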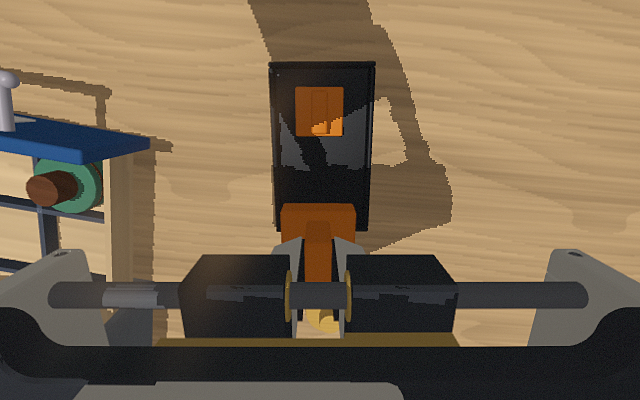

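Run:
```python
from h import *
c=cam('wrist'); print(plane(c,[(269,63),(376,63),(276,230),(369,230)],.022)); print(plane(c,[(295,87),(342,87),(296,135),(343,135)],.023).mean(0)); print(proj(c,[[.523,.403,.052]]))
im=c['img']; print([int(im[v,280].sum()) for v in range(215,245,2)],[int(im[v,366].sum()) for v in range(215,245,2)])
```

```text
[[0.40533124 0.34589241 0.022     ]
 [0.39706788 0.44382698 0.022     ]
 [0.57046658 0.35946035 0.022     ]
 [0.56196182 0.45970075 0.022     ]]
[0.44411702 0.39532449 0.023     ]
[[320.07043963 199.60718504]]
[143, 164, 158, 107, 117, 108, 105, 94, 202, 421, 491, 473, 494, 503, 481] [60, 54, 57, 41, 54, 59, 60, 24, 219, 258, 250, 259, 270, 264, 255]
```

Emit:
{"method": "jog_arm", "body": {"series": [[-1, [-0.0015, 0.002, 0.03], [0, 0, 0]], [-1, [-0.0015, 0.002, 0.06], [0, 0, 0]], [-1, [-0.0015, 0.002, 0.09], [0, 0, 0]], [-1, [-0.0015, 0.002, 0.11], [0, 0, 0]], [-1, [-0.0015, 0.002, 0.122], [0, 0, 0]], [-1, [-0.0015, 0.002, 0.129], [0, 0, 0]], [-1, [-0.0015, 0.002, 0.129], [0, 0, 0]], [-1, [-0.0015, 0.002, 0.129], [0, 0, 0]], [-1, [-0.0015, 0.002, 0.129], [0, 0, 0]]]}}

```text
time: 16.17
tool_pos: [0.5233, 0.4055, 0.0395]
tool_rot: [3.14, 0.003, -3.057]
contact_force: [0.3, 0.2, -0.2]
opening: 0.0136
```

Emit:
{"method": "jog_arm", "body": {"series": [[-1, [0, 0, 0.003], [0, 0, 0]], [-1, [0, 0, 0.003], [0, 0, 0]], [-0.4, [0, 0, 0.003], [0, 0, 0]], [-0.4, [0, 0, 0.003], [0, 0, 0]], [-0.4, [0, 0, 0.003], [0, 0, 0]], [-0.4, [0, 0, 0.003], [0, 0, 0]], [-0.4, [0, 0, -0.02], [0, 0, 0]], [-0.4, [0, 0, -0.06], [0, 0, 0]], [0.1, [0, 0, -0.1], [0, 0, 0]], [0.1, [0, 0, -0.14], [0, 0, 0]], [0.1, [0, 0, -0.16], [0, 0, 0]], [0.1, [0, 0, -0.16], [0, 0, 0]]]}}

```text
time: 17.17
tool_pos: [0.5244, 0.4064, 0.2047]
tool_rot: [3.136, 0.01, -3.056]
contact_force: [0.4, 0.3, 0.7]
opening: 0.0483
```

Run:
```python
from h import *
s=status.observe(); print(s['tool_pos'],s['tool_rot'],s['opening'])
go([.46,-.22,.25],3.0416)
c=cam('wrist'); cv2.imwrite('pics/w9.png',c['img'][:,:,::-1])
```

```text
[0.52441998 0.40642742 0.20465187] [ 3.13647472  0.01031841 -3.05628857] 0.04832861432398574
shift [ 0.1171 -0.6184 -0.0497] turn [0.0061 0.0098 0.1853] rows>= 15.1
```

View pics/w9.png

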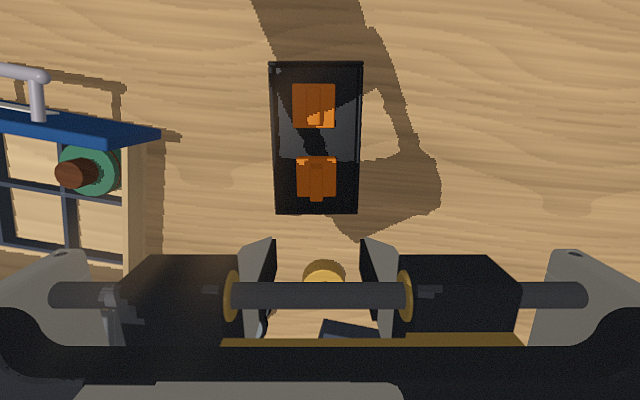

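Run:
```python
from h import *
go([.45,-.26,.26],3.0416)
```

```text
shift [ 0.1295 -0.6569 -0.0615] turn [0.0034 0.0056 0.1853] rows>= 16.1
```

Emit:
{"method": "jog_arm", "body": {"series": [[0.1, [0.13, -0.657, -0.062], [0, 0, 0.185]], [0.1, [0.13, -0.657, -0.062], [0, 0, 0.185]], [0.1, [0.13, -0.657, -0.062], [0, 0, 0.185]], [0.1, [0.13, -0.657, -0.062], [0, 0, 0.185]], [0.1, [0.13, -0.657, -0.062], [0, 0, 0.185]], [0.1, [0.13, -0.657, -0.062], [0, 0, 0.185]], [0.1, [0.13, -0.657, -0.062], [0, 0, 0.185]], [0.1, [0.13, -0.657, -0.062], [0, 0, 0.185]], [0.1, [0.13, -0.657, -0.062], [0, 0, 0.185]], [0.1, [0.13, -0.657, -0.062], [0, 0, 0.185]], [0.1, [0.13, -0.657, -0.062], [0, 0, 0.185]], [0.1, [0.13, -0.657, -0.062], [0, 0, 0.185]]]}}

```text
time: 18.22
tool_pos: [0.4661, -0.0914, 0.2425]
tool_rot: [3.141, -0.003, 3.042]
contact_force: [1.3, -0.4, 0.5]
opening: 0.0505
```

Run:
```python
from h import *
s=status.observe(); print(s['tool_pos'],s['tool_rot'])
go([.45,-.26,.26],3.0416)
```

```text
[ 0.46609827 -0.09140656  0.24250632] [ 3.14072092e+00 -2.63879892e-03  3.04188682e+00]
shift [-0.0007 -0.1693 -0.0176] turn [ 0.0009 -0.0026  0.0003] rows>= 4.1
```

Emit:
{"method": "jog_arm", "body": {"series": [[0.1, [0, -0.17, -0.018], [0, 0, 0]], [0.1, [0, -0.17, -0.018], [0, 0, 0]], [0.1, [0, -0.17, -0.018], [0, 0, 0]], [0.1, [0, -0.17, -0.018], [0, 0, 0]], [0.1, [0, -0.17, -0.018], [0, 0, 0]], [0.1, [0, -0.17, -0.018], [0, 0, 0]], [0.1, [0, -0.17, -0.018], [0, 0, 0]], [0.1, [0, -0.17, -0.018], [0, 0, 0]]]}}

```text
time: 18.88
tool_pos: [0.4504, -0.2574, 0.2608]
tool_rot: [3.14, -0.002, 3.043]
contact_force: [-0.4, -0.2, -0.7]
opening: 0.0503
```

```bash
cat >> h.py <<'E'
def cases(c,name):
    "knob tops: top layer z .05-.065 from the depth, light-wood pixels"
    P=cloud(c); z=P[...,2]; hsv=cv2.cvtColor(c['img'],cv2.COLOR_RGB2HSV); H,S,V=[hsv[...,i].astype(int) for i in range(3)]
    m=((z>.047)&(z<.068)&(P[...,0]>.3)&(P[...,0]<.72)&(P[...,1]<-.1)&(P[...,1]>-.6)&(H<25)).astype(np.uint8)
    n,l,st,ce=cv2.connectedComponentsWithStats(m)
    out=[]
    for i in range(1,n):
        if st[i,4]<40: continue
        q=P[l==i]; zt=np.median(q[:,2]); (u,v),r=cv2.minEnclosingCircle(np.argwhere((l==i)&(np.abs(z-.057)<.004))[:,::-1].astype(np.float32)) if ((l==i)&(np.abs(z-.057)<.004)).sum()>20 else ((0,0),0)
        p=plane(c,[(u,v)],.057)[0]; out.append(p[:2])
        print(name,'px',np.round((u,v),1),'r',round(r,1),'xy',p[:2].round(4),'cloud',np.median(q,0).round(4),st[i,4])
    return out
E
python3 - <<'E'
from h import *
s=status.observe(); print(s['tool_pos'],s['tool_rot'])
c=cam('wrist'); cv2.imwrite('pics/w10.png',c['img'][:,:,::-1]); cases(c,'wrist')
E
```

```text
[ 0.45043635 -0.25741077  0.26084069] [ 3.13991694e+00 -1.58652030e-03  3.04293112e+00]
wrist px [346.7 164. ] r 11.4 xy [ 0.4378 -0.2213] cloud [ 0.4374 -0.2216  0.0561] 418
wrist px [277.5 172. ] r 11.2 xy [ 0.4394 -0.306 ] cloud [ 0.4392 -0.3058  0.0562] 411
wrist px [271. 237.] r 10.4 xy [ 0.5239 -0.3262] cloud [ 0.5198 -0.3228  0.0561] 264
wrist px [335.5 259. ] r 10.0 xy [ 0.564 -0.245] cloud [ 0.5627 -0.245   0.0562] 344
```

View pics/w10.png

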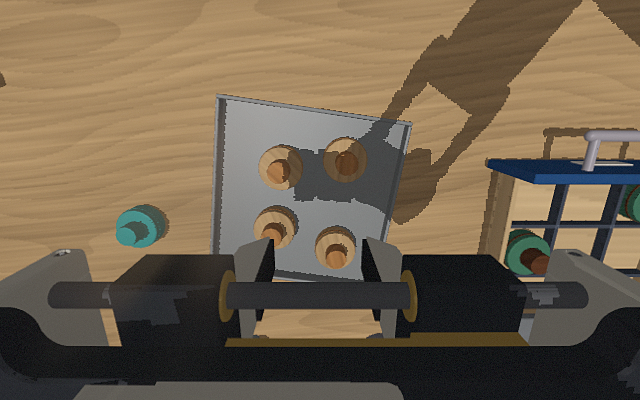

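Run:
```python
from h import *
go([.5645,-.245,.08],3.0416);go([.5645,-.245,.037],3.0416)
```

```text
shift [-0.1123  0.0232  0.1811] turn [ 0.0012 -0.0011  0.002 ] rows>= 5.1
shift [-0.1124  0.0231  0.2241] turn [ 0.0012 -0.0011  0.002 ] rows>= 6.0
```

Emit:
{"method": "jog_arm", "body": {"series": [[0, [-0.037, 0.008, 0.02], [0, 0, 0]], [0, [-0.074, 0.016, 0.05], [0, 0, 0]], [0, [-0.112, 0.023, 0.08], [0, 0, 0]], [0, [-0.112, 0.023, 0.11], [0, 0, 0]], [0, [-0.112, 0.023, 0.14], [0, 0, 0]], [0, [-0.112, 0.023, 0.155], [0, 0, 0]], [0, [-0.112, 0.023, 0.16], [0, 0, 0]], [0, [-0.112, 0.023, 0.16], [0, 0, 0]], [0, [-0.112, 0.023, 0.16], [0, 0, 0]]]}}

```text
time: 19.68
tool_pos: [0.565, -0.2467, 0.103]
tool_rot: [-3.141, 0.002, 3.043]
contact_force: [0.4, 0.2, 1.2]
opening: 0.0458
```

Run:
```python
from h import *
s=status.observe(); print(s['tool_pos'],s['tool_rot'],s['opening'])
c=cam('wrist'); cv2.imwrite('pics/w11.png',c['img'][:,:,::-1]); cases(c,'wrist')
go([.5645,-.245,.037],3.0416)
```

```text
[ 0.56504123 -0.24672633  0.10298626] [-3.14104635e+00  1.56073440e-03  3.04292315e+00] 0.04582578595493282
wrist px [339.2  25.6] r 25.6 xy [ 0.4385 -0.2221] cloud [ 0.4388 -0.2213  0.056 ] 1856
wrist px [202.5  44.9] r 25.2 xy [ 0.4408 -0.3058] cloud [ 0.4407 -0.3049  0.056 ] 1825
wrist px [199.3 181.3] r 20.7 xy [ 0.5246 -0.3259] cloud [ 0.5241 -0.3251  0.0561] 1330
wrist px [321.6 223.4] r 18.8 xy [ 0.5639 -0.2445] cloud [ 0.5633 -0.2447  0.0561] 1131
shift [0.0012 0.0022 0.0666] turn [-0.0012  0.0028  0.0009] rows>= 1.6
```

View pics/w11.png

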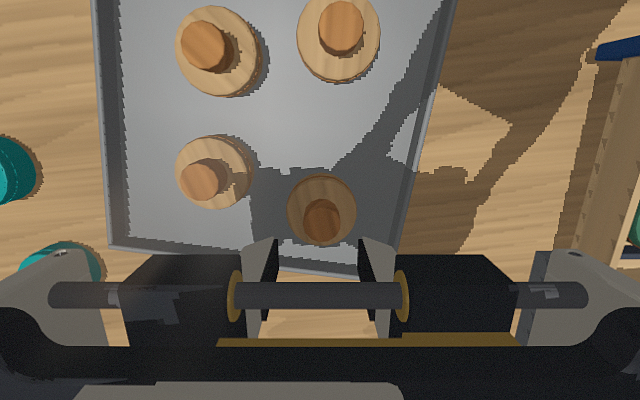

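Emit:
{"method": "jog_arm", "body": {"series": [[0, [0.001, 0.002, 0.02], [0, 0, 0]], [0, [0.001, 0.002, 0.04], [0, 0, 0]], [0, [0.001, 0.002, 0.055], [0, 0, 0]], [0, [0.001, 0.002, 0.065], [0, 0, 0]], [0, [0.001, 0.002, 0.065], [0, 0, 0]], [0, [0.001, 0.002, 0.065], [0, 0, 0]], [-1, [0.001, 0.002, 0.065], [0, 0, 0]], [-1, [0.001, 0.002, 0.065], [0, 0, 0]], [-1, [0.001, 0.002, 0.065], [0, 0, 0]], [-1, [0.001, 0.002, 0.065], [0, 0, 0]], [-1, [0.001, 0.002, 0.065], [0, 0, 0]], [-1, [0.001, 0.002, 0.065], [0, 0, 0]]], "squeeze": 25}}

```text
time: 20.73
tool_pos: [0.564, -0.2454, 0.0378]
tool_rot: [-3.141, 0.002, 3.042]
contact_force: [-0.5, 1.0, 5.7]
opening: 0.027
```

Emit:
{"method": "jog_arm", "body": {"series": [[-1, [0, 0, -0.03], [0, 0, 0]], [-1, [0, 0, -0.07], [0, 0, 0]], [-1, [0, 0, -0.11], [0, 0, 0]], [-1, [0, 0, -0.14], [0, 0, 0]], [-1, [0, 0, -0.16], [0, 0, 0]], [-1, [0, 0, -0.16], [0, 0, 0]], [-1, [0, 0, -0.16], [0, 0, 0]]]}}

```text
time: 21.32
tool_pos: [0.5637, -0.2453, 0.1973]
tool_rot: [-3.141, 0.002, 3.042]
contact_force: [-0.9, -0.3, -0.9]
opening: 0.0275
```

Run:
```python
from h import *
s=status.observe(); print(s['tool_pos'],s['tool_rot'],s['opening'])
c=cam('wrist'); cv2.imwrite('pics/w12.png',c['img'][:,:,::-1]); cases(c,'wrist')
go([.591,.088,.19],3.0416)
```

```text
[ 0.56369172 -0.24527562  0.19728785] [-3.14090802e+00  1.57875023e-03  3.04183138e+00] 0.027450431185422498
wrist px [331.8  53.8] r 16.8 xy [ 0.4383 -0.2209] cloud [ 0.4386 -0.2212  0.0559] 818
wrist px [239.9  66.1] r 16.6 xy [ 0.4402 -0.3049] cloud [ 0.4406 -0.3056  0.056 ] 816
wrist px [233.5 160.4] r 14.2 xy [ 0.5246 -0.3262] cloud [ 0.5243 -0.3257  0.0561] 636
shift [0.0053 0.334  0.0059] turn [ 0.0007 -0.0014  0.0002] rows>= 8.0
```

View pics/w12.png

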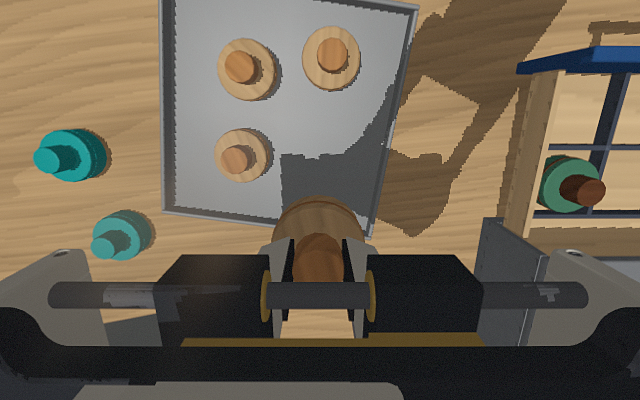

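Emit:
{"method": "jog_arm", "body": {"series": [[-1, [0.005, 0.02, 0], [0, 0, 0]], [-1, [0.005, 0.055, 0], [0, 0, 0]], [-1, [0.005, 0.095, 0], [0, 0, 0]], [-1, [0.005, 0.135, 0], [0, 0, 0]], [-1, [0.005, 0.175, 0], [0, 0, 0]], [-1, [0.005, 0.215, 0], [0, 0, 0]], [-1, [0.005, 0.255, 0], [0, 0, 0]], [-1, [0.005, 0.29, 0], [0, 0, 0]], [-1, [0.005, 0.32, 0.006], [0, 0, 0]], [-1, [0.005, 0.334, 0.006], [0, 0, 0]], [-1, [0.005, 0.334, 0.006], [0, 0, 0]], [-1, [0.005, 0.334, 0.006], [0, 0, 0]]]}}

```text
time: 22.37
tool_pos: [0.5911, 0.0877, 0.1891]
tool_rot: [-3.141, -0.003, 3.043]
contact_force: [-0.1, -1.0, -0.2]
opening: 0.0276
```

Run:
```python
from h import *
s=status.observe(); print(s['tool_pos'],s['tool_rot'],s['opening'])
c=cam('wrist'); cv2.imwrite('pics/w13.png',c['img'][:,:,::-1])
cv2.imwrite('pics/s13.png',cam('scene')['img'][180:330,240:420,::-1].repeat(4,0).repeat(4,1))
go([.591,.088,.066],3.0416)
```

```text
[0.5911003  0.08765756 0.18909828] [-3.14061505e+00 -3.01237150e-03  3.04327061e+00] 0.027562907747966874
shift [0.0006 0.0018 0.124 ] turn [-0.0007 -0.0015 -0.001 ] rows>= 3.0
```

View pics/w13.png

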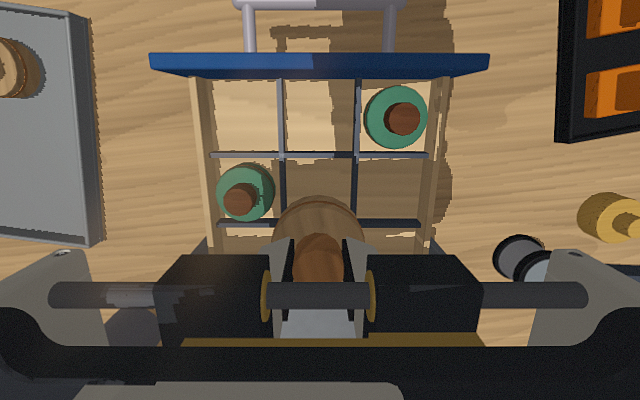

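Run:
```python
from h import *
c=cam('wrist'); print(plane(c,[(282,155),(356,155),(282,222.5),(356,222.5),(320,65)],.046))
g=c['img'].sum(2).astype(int); print([(v,g[v,310],g[v,240] ,g[v,400]) for v in list(range(148,164))+list(range(214,234))])
```

```text
[[0.55202675 0.05345691 0.046     ]
 [0.55937585 0.12707266 0.046     ]
 [0.62371737 0.04372085 0.046     ]
 [0.63156957 0.12260645 0.046     ]
 [0.4734617  0.09931176 0.046     ]]
[(148, np.int64(541), np.int64(509), np.int64(569)), (149, np.int64(586), np.int64(545), np.int64(597)), (150, np.int64(36), np.int64(177), np.int64(39)), (151, np.int64(74), np.int64(203), np.int64(83)), (152, np.int64(359), np.int64(322), np.int64(289)), (153, np.int64(330), np.int64(365), np.int64(262)), (154, np.int64(321), np.int64(356), np.int64(258)), (155, np.int64(330), np.int64(352), np.int64(259)), (156, np.int64(311), np.int64(338), np.int64(228)), (157, np.int64(504), np.int64(445), np.int64(566)), (158, np.int64(490), np.int64(463), np.int64(261)), (159, np.int64(489), np.int64(466), np.int64(274)), (160, np.int64(506), np.int64(470), np.int64(287)), (161, np.int64(496), np.int64(485), np.int64(289)), (162, np.int64(514), np.int64(507), np.int64(288)), (163, np.int64(242), np.int64(346), np.int64(282)), (214, np.int64(260), np.int64(234), np.int64(299)), (215, np.int64(253), np.int64(291), np
[... 248 characters left out ...]
64(157), np.int64(119)), (221, np.int64(259), np.int64(166), np.int64(119)), (222, np.int64(260), np.int64(263), np.int64(115)), (223, np.int64(258), np.int64(284), np.int64(123)), (224, np.int64(260), np.int64(273), np.int64(129)), (225, np.int64(269), np.int64(267), np.int64(107)), (226, np.int64(265), np.int64(335), np.int64(214)), (227, np.int64(258), np.int64(512), np.int64(305)), (228, np.int64(254), np.int64(493), np.int64(284)), (229, np.int64(259), np.int64(489), np.int64(292)), (230, np.int64(253), np.int64(488), np.int64(296)), (231, np.int64(251), np.int64(492), np.int64(284)), (232, np.int64(257), np.int64(488), np.int64(287)), (233, np.int64(262), np.int64(488), np.int64(553))]
```

Emit:
{"method": "jog_arm", "body": {"series": [[-1, [-0.001, 0.001, 0.03], [0, 0, 0]], [-1, [-0.001, 0.001, 0.06], [0, 0, 0]], [-1, [-0.001, 0.001, 0.085], [0, 0, 0]], [-1, [-0.001, 0.001, 0.1], [0, 0, 0]], [-1, [-0.001, 0.001, 0.11], [0, 0, 0]], [-1, [-0.001, 0.001, 0.117], [0, 0, 0]], [-1, [-0.001, 0.001, 0.123], [0, 0, 0]], [-1, [-0.001, 0.001, 0.123], [0, 0, 0]], [-1, [-0.001, 0.001, 0.123], [0, 0, 0]]]}}

```text
time: 23.27
tool_pos: [0.5934, 0.0883, 0.0685]
tool_rot: [3.141, 0.001, 3.041]
contact_force: [-0.2, -0.3, -1.4]
opening: 0.0269
```

No contact; lower 5 mm more and release.

Emit:
{"method": "jog_arm", "body": {"series": [[-1, [0.001, 0, 0.003], [0, 0, 0]], [-1, [0.001, 0, 0.0045], [0, 0, 0]], [-1, [0.001, 0, 0.0045], [0, 0, 0]], [-1, [0.001, 0, 0.0045], [0, 0, 0]], [0, [0.001, 0, 0.0045], [0, 0, 0]], [0, [0.001, 0, 0.0045], [0, 0, 0]], [0, [0.001, 0, 0.0045], [0, 0, 0]], [0, [0.001, 0, 0.0045], [0, 0, 0]], [0, [0.001, 0, -0.02], [0, 0, 0]], [0, [0.001, 0, -0.05], [0, 0, 0]], [0, [0.001, 0, -0.09], [0, 0, 0]], [0, [0.001, 0, -0.12], [0, 0, 0]]]}}

```text
time: 24.27
tool_pos: [0.5922, 0.0887, 0.1905]
tool_rot: [3.141, 0.002, 3.042]
contact_force: [1.4, -0.2, 1.0]
opening: 0.0461
```

Run:
```python
from h import *
s=status.observe(); print(s['tool_pos'],s['tool_rot'],s['opening'])
c=cam('wrist'); cv2.imwrite('pics/w14.png',c['img'][:,:,::-1])
t=cam('top'); cases(t,'top')
go([.4385,-.2215,.12],3.0416)
```

```text
[0.59223498 0.08868101 0.19046916] [3.14128022e+00 1.65600887e-03 3.04179575e+00] 0.04611158913524122
top px [424.3 233.7] r 5.0 xy [ 0.5268 -0.3282] cloud [ 0.5261 -0.3281  0.056 ] 83
top px [387.5 265.5] r 4.9 xy [ 0.4399 -0.2214] cloud [ 0.4408 -0.2214  0.0562] 80
top px [418.3 264.4] r 4.9 xy [ 0.4407 -0.3086] cloud [ 0.4415 -0.3078  0.0563] 81
shift [ 0.1256 -0.3244  0.0722] turn [0.0014 0.0114 0.0003] rows>= 8.5
```

View pics/w14.png

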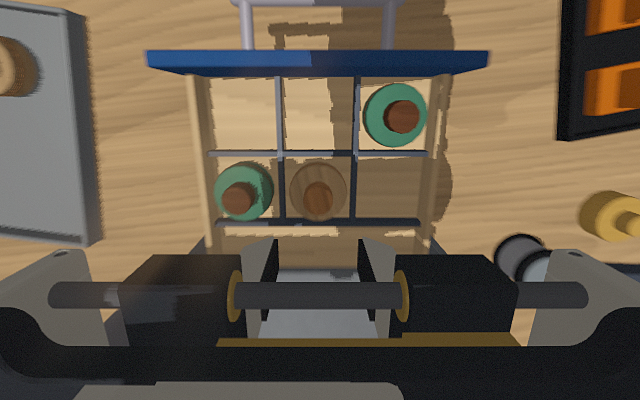

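Emit:
{"method": "jog_arm", "body": {"series": [[0, [0.01, -0.035, 0], [0, 0, 0]], [0, [0.025, -0.07, 0], [0, 0, 0]], [0, [0.04, -0.105, 0], [0, 0, 0]], [0, [0.055, -0.14, 0], [0, 0, 0]], [0, [0.07, -0.18, 0], [0, 0, 0]], [0, [0.085, -0.22, 0], [0, 0, 0]], [0, [0.1, -0.26, 0.02], [0, 0, 0]], [0, [0.115, -0.3, 0.045], [0, 0, 0]], [0, [0.1255, -0.3245, 0.07], [0, 0, 0]], [0, [0.1255, -0.3245, 0.08], [0, 0, 0]], [0, [0.1255, -0.3245, 0.08], [0, 0, 0]], [0, [0.1255, -0.3245, 0.08], [0, 0, 0]]]}}

```text
time: 25.37
tool_pos: [0.4341, -0.2215, 0.1071]
tool_rot: [3.14, -0.002, 3.04]
contact_force: [0.8, 0.6, -0.5]
opening: 0.0458
```

Run:
```python
from h import *
s=status.observe(); print(s['tool_pos'],s['tool_rot'],s['opening'])
c=cam('wrist');  cases(c,'wrist')
go([.4385,-.2215,.038],3.0416)
```

```text
[ 0.43405869 -0.22147907  0.10705863] [ 3.13993980e+00 -2.03763532e-03  3.04017377e+00] 0.04579277369434183
wrist px [319.9 226.9] r 18.3 xy [ 0.437  -0.2207] cloud [ 0.4364 -0.2207  0.0561] 1083
wrist px [208.5 239.4] r 18.7 xy [ 0.4387 -0.305 ] cloud [ 0.4381 -0.3044  0.0561] 1086
shift [-0.0035  0.0001  0.07  ] turn [ 0.0005 -0.      0.    ] rows>= 1.7
```

Emit:
{"method": "jog_arm", "body": {"series": [[0, [-0.0035, 0.0005, 0.02], [0, 0, 0]], [0, [-0.0035, 0.0005, 0.04], [0, 0, 0]], [0, [-0.0035, 0.0005, 0.06], [0, 0, 0]], [0, [-0.0035, 0.0005, 0.069], [0, 0, 0]], [0, [-0.0035, 0.0005, 0.069], [0, 0, 0]], [0, [-0.0035, 0.0005, 0.069], [0, 0, 0]], [-1, [-0.0035, 0.0005, 0.069], [0, 0, 0]], [-1, [-0.0035, 0.0005, 0.069], [0, 0, 0]], [-1, [-0.0035, 0.0005, 0.069], [0, 0, 0]], [-1, [-0.0035, 0.0005, 0.069], [0, 0, 0]], [-1, [-0.0035, 0.0005, 0.069], [0, 0, 0]], [-1, [-0.0035, 0.0005, 0.069], [0, 0, 0]]], "squeeze": 25}}

```text
time: 26.42
tool_pos: [0.4387, -0.2217, 0.0397]
tool_rot: [-3.141, 0.001, 3.042]
contact_force: [0.4, 2.5, 7.2]
opening: 0.0275
```

Emit:
{"method": "jog_arm", "body": {"series": [[-1, [0, 0, -0.03], [0, 0, 0]], [-1, [0, 0, -0.07], [0, 0, 0]], [-1, [0, 0, -0.11], [0, 0, 0]], [-1, [0, 0, -0.14], [0, 0, 0]], [-1, [0, 0, -0.155], [0, 0, 0]], [-1, [0, 0, -0.155], [0, 0, 0]], [-1, [0, 0, -0.155], [0, 0, 0]]]}}

```text
time: 27.0
tool_pos: [0.4382, -0.2216, 0.194]
tool_rot: [-3.141, 0.001, 3.042]
contact_force: [-0.5, -0.1, -2.0]
opening: 0.0273
```

Run:
```python
from h import *
s=status.observe(); print(s['tool_pos'],s['tool_rot'],s['opening'])
go([.5104,.0208,.19],3.0416)
```

```text
[ 0.43819365 -0.22163351  0.19397614] [-3.14106430e+00  1.04241796e-03  3.04164637e+00] 0.02727651763859369
shift [-0.0477  0.2484  0.0039] turn [-0.0005  0.001   0.    ] rows>= 6.1
```

Emit:
{"method": "jog_arm", "body": {"series": [[-1, [-0.005, 0.02, 0], [0, 0, 0]], [-1, [-0.01, 0.055, 0], [0, 0, 0]], [-1, [-0.018, 0.095, 0], [0, 0, 0]], [-1, [-0.026, 0.135, 0], [0, 0, 0]], [-1, [-0.034, 0.175, 0], [0, 0, 0]], [-1, [-0.042, 0.21, 0], [0, 0, 0]], [-1, [-0.0475, 0.235, 0], [0, 0, 0]], [-1, [-0.0475, 0.2485, 0], [0, 0, 0]], [-1, [-0.0475, 0.2485, 0], [0, 0, 0]], [-1, [-0.0475, 0.2485, 0], [0, 0, 0]], [-1, [-0.0475, 0.2485, 0], [0, 0, 0]]]}}

```text
time: 27.92
tool_pos: [0.5095, 0.0203, 0.1925]
tool_rot: [-3.141, -0.003, 3.042]
contact_force: [0.1, -0.1, -1.3]
opening: 0.0269
```

Run:
```python
from h import *
s=status.observe(); print(s['tool_pos'],s['tool_rot'],s['opening'])
go([.5104,.0208,.0655],3.0416)
c=cam('wrist'); cv2.imwrite('pics/w15.png',c['img'][:,:,::-1])
```

```text
[0.50952037 0.02033896 0.19249814] [-3.14127740e+00 -2.57637355e-03  3.04157804e+00] 0.02692297251669403
shift [-0.0012  0.0006  0.127 ] turn [-0.0003 -0.0026 -0.    ] rows>= 3.0
```

View pics/w15.png

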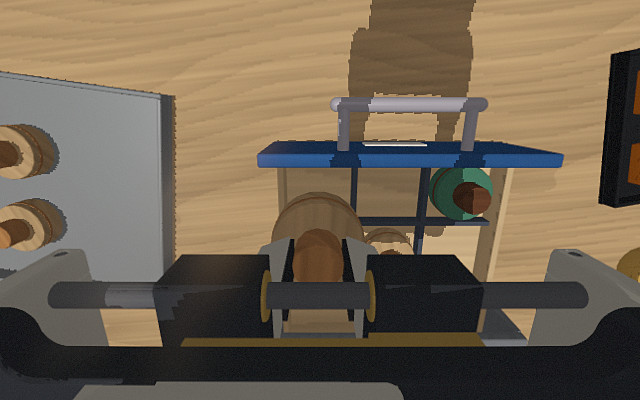

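Emit:
{"method": "jog_arm", "body": {"series": [[-1, [-0.001, 0.0005, 0.03], [0, 0, 0]], [-1, [-0.001, 0.0005, 0.06], [0, 0, 0]], [-1, [-0.001, 0.0005, 0.085], [0, 0, 0]], [-1, [-0.001, 0.0005, 0.1], [0, 0, 0]], [-1, [-0.001, 0.0005, 0.112], [0, 0, 0]], [-1, [-0.001, 0.0005, 0.12], [0, 0, 0]], [-1, [-0.001, 0.0005, 0.126], [0, 0, 0]], [-1, [-0.001, 0.0005, 0.126], [0, 0, 0]], [-1, [-0.001, 0.0005, 0.126], [0, 0, 0]]]}}

```text
time: 28.72
tool_pos: [0.5115, 0.021, 0.0681]
tool_rot: [3.142, 0.0, 3.041]
contact_force: [0.3, 1.0, -1.3]
opening: 0.0271
```

Emit:
{"method": "jog_arm", "body": {"series": [[-1, [0, 0, 0.002], [0, 0, 0]], [-1, [0, 0, 0.003], [0, 0, 0]], [-1, [0, 0, 0.003], [0, 0, 0]], [0, [0, 0, 0.003], [0, 0, 0]], [0, [0, 0, 0.003], [0, 0, 0]], [0, [0, 0, 0.003], [0, 0, 0]], [0, [0, 0, 0.003], [0, 0, 0]], [0, [0, 0, -0.02], [0, 0, 0]], [0, [0, 0, -0.05], [0, 0, 0]], [0, [0, 0, -0.09], [0, 0, 0]], [0, [0, 0, -0.12], [0, 0, 0]], [0, [0, 0, -0.12], [0, 0, 0]]]}}

```text
time: 29.72
tool_pos: [0.5146, 0.0211, 0.1942]
tool_rot: [-3.142, 0.012, 3.042]
contact_force: [1.5, 0.0, -0.5]
opening: 0.0462
```

Run:
```python
from h import *
s=status.observe(); print(s['tool_pos'],s['tool_rot'],s['opening'])
c=cam('wrist'); cv2.imwrite('pics/w16.png',c['img'][:,:,::-1])
t=cam('top'); cases(t,'top')
go([.5255,-.3265,.11],3.0416)
```

```text
[0.51456672 0.02110905 0.19419722] [-3.14158976  0.01180021  3.04202001] 0.04622139066443413
top px [424.3 233.7] r 5.0 xy [ 0.5268 -0.3282] cloud [ 0.5271 -0.328   0.0563] 82
top px [418. 264.] r 5.1 xy [ 0.4417 -0.3078] cloud [ 0.4417 -0.3075  0.0566] 84
shift [-0.0479 -0.3448  0.0791] turn [0.     0.0031 0.0003] rows>= 8.6
```

View pics/w16.png

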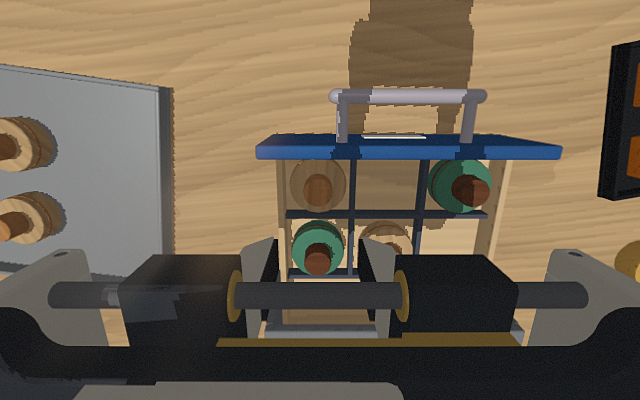

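Second case sits in pocket 2. Next the case near (0.526, -0.327).

Emit:
{"method": "jog_arm", "body": {"series": [[0, [-0.005, -0.035, 0], [0, 0, 0]], [0, [-0.01, -0.075, 0], [0, 0, 0]], [0, [-0.015, -0.115, 0], [0, 0, 0]], [0, [-0.02, -0.155, 0], [0, 0, 0]], [0, [-0.025, -0.195, 0], [0, 0, 0]], [0, [-0.03, -0.235, 0.01], [0, 0, 0]], [0, [-0.035, -0.275, 0.02], [0, 0, 0]], [0, [-0.04, -0.31, 0.04], [0, 0, 0]], [0, [-0.046, -0.345, 0.06], [0, 0, 0]], [0, [-0.046, -0.345, 0.08], [0, 0, 0]], [0, [-0.046, -0.345, 0.08], [0, 0, 0]], [0, [-0.046, -0.345, 0.08], [0, 0, 0]]]}}

```text
time: 30.82
tool_pos: [0.5212, -0.3253, 0.1052]
tool_rot: [3.138, -0.005, 3.041]
contact_force: [-0.5, -0.0, 0.2]
opening: 0.0458
```

Run:
```python
from h import *
s=status.observe(); print(s['tool_pos'],s['tool_rot'],s['opening'])
c=cam('wrist');  cases(c,'wrist')
go([.5255,-.3265,.038],3.0416)
```

```text
[ 0.52121582 -0.32534011  0.10519614] [ 3.13787368 -0.00497967  3.04116719] 0.04580044672137611
wrist px [334.7 105.8] r 21.9 xy [ 0.4399 -0.3066] cloud [ 0.4398 -0.3065  0.0561] 1423
wrist px [316.9 227.9] r 18.3 xy [ 0.5239 -0.3267] cloud [ 0.5231 -0.3267  0.0561] 1101
shift [-0.0034 -0.0009  0.069 ] turn [ 0.0017 -0.002   0.0006] rows>= 1.7
```

Emit:
{"method": "jog_arm", "body": {"series": [[0, [-0.004, -0.001, 0.02], [0, 0, 0]], [0, [-0.004, -0.001, 0.04], [0, 0, 0]], [0, [-0.004, -0.001, 0.058], [0, 0, 0]], [0, [-0.004, -0.001, 0.067], [0, 0, 0]], [0, [-0.004, -0.001, 0.067], [0, 0, 0]], [0, [-0.004, -0.001, 0.067], [0, 0, 0]], [-1, [-0.004, -0.001, 0.067], [0, 0, 0]], [-1, [-0.004, -0.001, 0.067], [0, 0, 0]], [-1, [-0.004, -0.001, 0.067], [0, 0, 0]], [-1, [-0.004, -0.001, 0.067], [0, 0, 0]], [-1, [-0.004, -0.001, 0.067], [0, 0, 0]], [-1, [-0.004, -0.001, 0.067], [0, 0, 0]]], "squeeze": 25}}

```text
time: 31.87
tool_pos: [0.5271, -0.3281, 0.0419]
tool_rot: [-3.141, 0.001, 3.042]
contact_force: [-0.3, 0.9, 5.7]
opening: 0.0272
```

Emit:
{"method": "jog_arm", "body": {"series": [[-1, [0, 0, -0.03], [0, 0, 0]], [-1, [0, 0, -0.07], [0, 0, 0]], [-1, [0, 0, -0.11], [0, 0, 0]], [-1, [0, 0, -0.14], [0, 0, 0]], [-1, [0, 0, -0.155], [0, 0, 0]], [-1, [0, 0, -0.155], [0, 0, 0]], [-1, [0, 0, -0.155], [0, 0, 0]]]}}

```text
time: 32.45
tool_pos: [0.5265, -0.328, 0.1957]
tool_rot: [-3.141, 0.001, 3.042]
contact_force: [-0.2, 0.3, -2.0]
opening: 0.0271
```

Run:
```python
from h import *
s=status.observe(); print(s['tool_pos'],s['tool_rot'],s['opening'])
go([.599,.1627,.19],3.0416)
```

```text
[ 0.52647519 -0.32795243  0.19574865] [-3.14128207e+00  5.58256527e-04  3.04164666e+00] 0.02714705351556374
shift [-0.0232  0.4954  0.0056] turn [-0.0003  0.0006  0.    ] rows>= 11.9
```

Emit:
{"method": "jog_arm", "body": {"series": [[-1, [-0.001, 0.02, 0], [0, 0, 0]], [-1, [-0.003, 0.055, 0], [0, 0, 0]], [-1, [-0.005, 0.095, 0], [0, 0, 0]], [-1, [-0.007, 0.135, 0], [0, 0, 0]], [-1, [-0.009, 0.175, 0], [0, 0, 0]], [-1, [-0.011, 0.215, 0], [0, 0, 0]], [-1, [-0.013, 0.255, 0], [0, 0, 0]], [-1, [-0.015, 0.295, 0], [0, 0, 0]], [-1, [-0.017, 0.335, 0], [0, 0, 0]], [-1, [-0.019, 0.375, 0], [0, 0, 0]], [-1, [-0.021, 0.41, 0], [0, 0, 0]], [-1, [-0.022, 0.44, 0], [0, 0, 0]]]}}

```text
time: 33.45
tool_pos: [0.5911, 0.1103, 0.1929]
tool_rot: [-3.141, -0.005, 3.043]
contact_force: [0.8, -0.4, -0.7]
opening: 0.0272
```

Emit:
{"method": "jog_arm", "body": {"series": [[-1, [-0.001, 0.03, 0.002], [0, 0, 0]], [-1, [-0.001, 0.045, 0.004], [0, 0, 0]], [-1, [-0.001, 0.0555, 0.004], [0, 0, 0]], [-1, [-0.001, 0.0555, 0.004], [0, 0, 0]], [-1, [-0.001, 0.0555, 0.004], [0, 0, 0]], [-1, [-0.001, 0.0555, 0.004], [0, 0, 0]]]}}

```text
time: 33.95
tool_pos: [0.5988, 0.1613, 0.1914]
tool_rot: [-3.141, -0.001, 3.04]
contact_force: [0.3, 0.5, -0.6]
opening: 0.027
```

Run:
```python
from h import *
s=status.observe(); print(s['tool_pos'],s['tool_rot'],s['opening'])
go([.599,.1627,.068],3.0416)
c=cam('wrist'); cv2.imwrite('pics/w17.png',c['img'][:,:,::-1])
```

```text
[0.5987578  0.16128742 0.19140886] [-3.14089239e+00 -7.50620986e-04  3.04043435e+00] 0.027020730096649754
shift [-0.0002  0.0015  0.1234] turn [-0.0007 -0.0008 -0.0012] rows>= 3.0
```

View pics/w17.png

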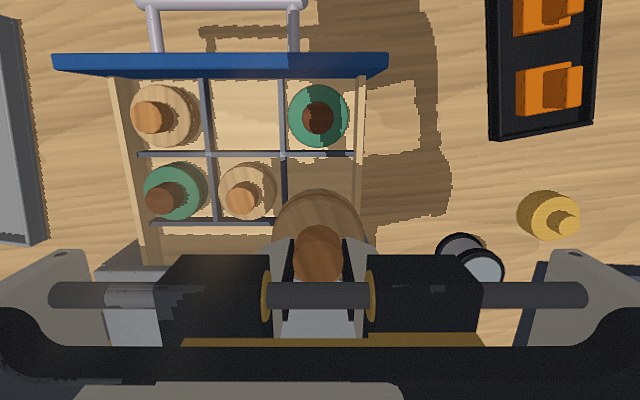

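Emit:
{"method": "jog_arm", "body": {"series": [[-1, [0, 0.001, 0.03], [0, 0, 0]], [-1, [0, 0.001, 0.06], [0, 0, 0]], [-1, [0, 0.001, 0.085], [0, 0, 0]], [-1, [0, 0.001, 0.1], [0, 0, 0]], [-1, [0, 0.001, 0.11], [0, 0, 0]], [-1, [0, 0.001, 0.117], [0, 0, 0]], [-1, [0, 0.001, 0.121], [0, 0, 0]], [-1, [0, 0.001, 0.121], [0, 0, 0]], [-1, [0, 0.001, 0.121], [0, 0, 0]]]}}

```text
time: 34.75
tool_pos: [0.5996, 0.1637, 0.0717]
tool_rot: [3.141, 0.002, 3.042]
contact_force: [0.5, -0.2, -0.8]
opening: 0.0275
```

Emit:
{"method": "jog_arm", "body": {"series": [[-1, [0, 0, 0.003], [0, 0, 0]], [-1, [0, 0, 0.0045], [0, 0, 0]], [-1, [0, 0, 0.0045], [0, 0, 0]], [0, [0, 0, 0.0045], [0, 0, 0]], [0, [0, 0, 0.0045], [0, 0, 0]], [0, [0, 0, 0.0045], [0, 0, 0]], [0, [0, 0, 0.0045], [0, 0, 0]], [0, [0, 0, -0.02], [0, 0, 0]], [0, [0, 0, -0.05], [0, 0, 0]], [0, [0, 0, -0.09], [0, 0, 0]], [0, [0, 0, -0.12], [0, 0, 0]], [0, [0, 0, -0.12], [0, 0, 0]]]}}

```text
time: 35.75
tool_pos: [0.6021, 0.1644, 0.1984]
tool_rot: [3.138, 0.012, 3.042]
contact_force: [0.6, -0.7, -0.3]
opening: 0.0458
```

Run:
```python
from h import *
s=status.observe(); print(s['tool_pos'],s['tool_rot'],s['opening'])
c=cam('wrist'); cv2.imwrite('pics/w18.png',c['img'][:,:,::-1])
t=cam('top'); cases(t,'top')
go([.4395,-.3065,.19],3.0416)
```

```text
[0.6021133  0.16438493 0.19837835] [3.13845367 0.01230847 3.04188714] 0.045832787372811795
top px [418. 264.] r 5.0 xy [ 0.4417 -0.3079] cloud [ 0.4418 -0.3077  0.0563] 83
shift [ 0.1123 -0.484   0.0015] turn [0.0008 0.0029 0.0003] rows>= 11.9
```

View pics/w18.png

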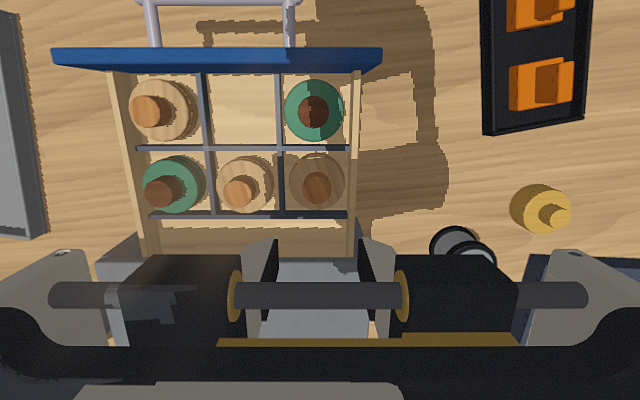

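Third case in. Last case.

Emit:
{"method": "jog_arm", "body": {"series": [[0, [0.01, -0.03, 0], [0, 0, 0]], [0, [0.018, -0.07, 0], [0, 0, 0]], [0, [0.026, -0.11, 0], [0, 0, 0]], [0, [0.034, -0.15, 0], [0, 0, 0]], [0, [0.042, -0.19, 0], [0, 0, 0]], [0, [0.05, -0.23, 0], [0, 0, 0]], [0, [0.06, -0.27, 0], [0, 0, 0]], [0, [0.07, -0.31, 0], [0, 0, 0]], [0, [0.08, -0.35, 0.01], [0, 0, 0]], [0, [0.09, -0.39, 0.02], [0, 0, 0]], [0, [0.1, -0.43, 0.04], [0, 0, 0]], [0, [0.11, -0.465, 0.06], [0, 0, 0]]]}}

```text
time: 36.85
tool_pos: [0.4435, -0.2849, 0.1318]
tool_rot: [3.141, -0.001, 3.041]
contact_force: [0.8, -0.2, -0.3]
opening: 0.0458
```

Emit:
{"method": "jog_arm", "body": {"series": [[0, [0.002, -0.018, 0.02], [0, 0, 0]], [0, [0.002, -0.019, 0.028], [0, 0, 0]], [0, [0.002, -0.019, 0.028], [0, 0, 0]], [0, [0.002, -0.019, 0.028], [0, 0, 0]]]}}

```text
time: 37.18
tool_pos: [0.4406, -0.3008, 0.1044]
tool_rot: [3.139, -0.002, 3.042]
contact_force: [0.3, 0.7, 0.2]
opening: 0.0456
```

Run:
```python
from h import *
s=status.observe(); print(s['tool_pos'],s['tool_rot'],s['opening'])
c=cam('wrist');  cases(c,'wrist')
go([.4395,-.3065,.04],3.0416)
```

```text
[ 0.44060262 -0.30082422  0.10437401] [ 3.13930393e+00 -2.29852871e-03  3.04181819e+00] 0.04563893754208186
wrist px [310.9 223.2] r 18.6 xy [ 0.439  -0.3062] cloud [ 0.4381 -0.306   0.0561] 1119
shift [ 0.0012 -0.0058  0.0653] turn [ 0.001  -0.0006  0.0012] rows>= 1.6
```

Emit:
{"method": "jog_arm", "body": {"series": [[0, [0.001, -0.004, 0], [0, 0, 0]], [0, [0.001, -0.004, 0.015], [0, 0, 0]], [0, [0.001, -0.004, 0.015], [0, 0, 0]], [0, [0.001, -0.004, 0.015], [0, 0, 0]]]}}

```text
time: 37.57
tool_pos: [0.4398, -0.3052, 0.0908]
tool_rot: [3.141, -0.0, 3.043]
contact_force: [-0.2, -0.1, 0.9]
opening: 0.0461
```

Run:
```python
from h import *
go([.4393,-.3063,.040],3.0416)
```

```text
shift [ 0.0004 -0.0012  0.0508] turn [ 0.0004 -0.0003  0.0015] rows>= 1.2
```

Emit:
{"method": "jog_arm", "body": {"series": [[0, [0, -0.001, 0.02], [0, 0, 0]], [0, [0, -0.001, 0.04], [0, 0, 0]], [0, [0, -0.001, 0.05], [0, 0, 0]], [0, [0, -0.001, 0.05], [0, 0, 0]], [0, [0, -0.001, 0.05], [0, 0, 0]], [-1, [0, -0.001, 0.05], [0, 0, 0]], [-1, [0, -0.001, 0.05], [0, 0, 0]], [-1, [0, -0.001, 0.05], [0, 0, 0]], [-1, [0, -0.001, 0.05], [0, 0, 0]], [-1, [0, -0.001, 0.05], [0, 0, 0]], [-1, [0, -0.001, 0.05], [0, 0, 0]]], "squeeze": 25}}

```text
time: 38.48
tool_pos: [0.4399, -0.3072, 0.0412]
tool_rot: [-3.141, 0.001, 3.042]
contact_force: [-0.1, 1.2, 6.7]
opening: 0.0274
```

Emit:
{"method": "jog_arm", "body": {"series": [[-1, [0, 0, -0.03], [0, 0, 0]], [-1, [0, 0, -0.07], [0, 0, 0]], [-1, [0, 0, -0.11], [0, 0, 0]], [-1, [0, 0, -0.14], [0, 0, 0]], [-1, [0, 0, -0.155], [0, 0, 0]], [-1, [0, 0, -0.155], [0, 0, 0]], [-1, [0, 0, -0.155], [0, 0, 0]]]}}

```text
time: 39.07
tool_pos: [0.4395, -0.307, 0.1954]
tool_rot: [-3.141, 0.001, 3.042]
contact_force: [0.2, 0.4, -1.2]
opening: 0.0271
```

Run:
```python
from h import *
s=status.observe(); print(s['tool_pos'],s['tool_rot'],s['opening'])
go([.5179,.0952,.19],3.0416)
```

```text
[ 0.43946709 -0.30695662  0.19539881] [-3.14109718e+00  6.80756434e-04  3.04175860e+00] 0.027108695028039764
shift [-0.038   0.408   0.0052] turn [-0.0005  0.0007  0.0002] rows>= 9.8
```

Emit:
{"method": "jog_arm", "body": {"series": [[-1, [-0.002, 0.02, 0], [0, 0, 0]], [-1, [-0.006, 0.055, 0], [0, 0, 0]], [-1, [-0.01, 0.095, 0], [0, 0, 0]], [-1, [-0.014, 0.135, 0], [0, 0, 0]], [-1, [-0.018, 0.175, 0], [0, 0, 0]], [-1, [-0.022, 0.215, 0], [0, 0, 0]], [-1, [-0.026, 0.255, 0], [0, 0, 0]], [-1, [-0.03, 0.295, 0], [0, 0, 0]], [-1, [-0.034, 0.335, 0], [0, 0, 0]], [-1, [-0.037, 0.37, 0], [0, 0, 0]], [-1, [-0.038, 0.395, 0.003], [0, 0, 0]], [-1, [-0.038, 0.408, 0.004], [0, 0, 0]]]}}

```text
time: 40.07
tool_pos: [0.5168, 0.0982, 0.1886]
tool_rot: [3.141, -0.005, 3.045]
contact_force: [-1.1, -0.2, -1.4]
opening: 0.0269
```

Emit:
{"method": "jog_arm", "body": {"series": [[-1, [0, 0, 0], [0, 0, 0]], [-1, [0, 0, 0], [0, 0, 0]], [-1, [0, 0, 0], [0, 0, 0]]]}}

```text
time: 40.32
tool_pos: [0.5175, 0.0941, 0.1905]
tool_rot: [-3.141, -0.002, 3.041]
contact_force: [-1.1, 0.3, -1.0]
opening: 0.0273
```

Run:
```python
from h import *
s=status.observe(); print(s['tool_pos'],s['tool_rot'],s['opening'])
go([.5179,.0952,.0675],3.0416)
c=cam('wrist'); cv2.imwrite('pics/w19.png',c['img'][:,:,::-1])
```

```text
[0.51750514 0.09408733 0.1904828 ] [-3.14085357e+00 -1.87298809e-03  3.04108137e+00] 0.027263049927418497
shift [-0.0005  0.0012  0.123 ] turn [-0.0007 -0.0019 -0.0005] rows>= 2.9
```

View pics/w19.png

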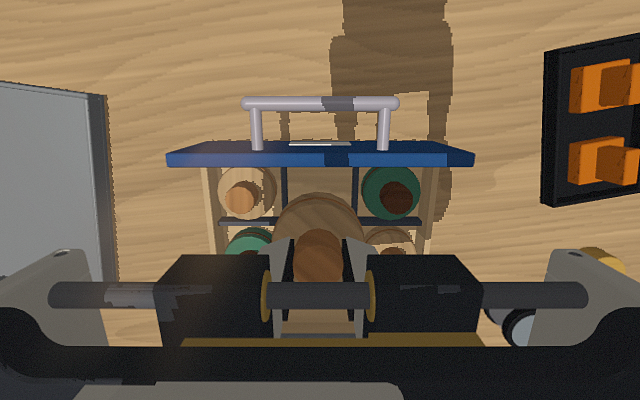

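Emit:
{"method": "jog_arm", "body": {"series": [[-1, [0, 0.001, 0.03], [0, 0, 0]], [-1, [0, 0.001, 0.06], [0, 0, 0]], [-1, [0, 0.001, 0.085], [0, 0, 0]], [-1, [0, 0.001, 0.1], [0, 0, 0]], [-1, [0, 0.001, 0.11], [0, 0, 0]], [-1, [0, 0.001, 0.117], [0, 0, 0]], [-1, [0, 0.001, 0.122], [0, 0, 0]], [-1, [0, 0.001, 0.122], [0, 0, 0]], [-1, [0, 0.001, 0.122], [0, 0, 0]]]}}

```text
time: 41.12
tool_pos: [0.5187, 0.096, 0.0701]
tool_rot: [3.141, 0.001, 3.041]
contact_force: [0.6, 0.3, -0.2]
opening: 0.0272
```

Emit:
{"method": "jog_arm", "body": {"series": [[-1, [0, 0, 0.002], [0, 0, 0]], [-1, [0, 0, 0.0035], [0, 0, 0]], [-1, [0, 0, 0.0035], [0, 0, 0]], [0, [0, 0, 0.0035], [0, 0, 0]], [0, [0, 0, 0.0035], [0, 0, 0]], [0, [0, 0, 0.0035], [0, 0, 0]], [0, [0, 0, 0.0035], [0, 0, 0]], [0, [0, 0, -0.02], [0, 0, 0]], [0, [0, 0, -0.05], [0, 0, 0]], [0, [0, 0, -0.09], [0, 0, 0]], [0, [0, 0, -0.12], [0, 0, 0]], [0, [0, 0, -0.12], [0, 0, 0]]]}}

```text
time: 42.12
tool_pos: [0.5213, 0.0964, 0.1959]
tool_rot: [3.14, 0.012, 3.042]
contact_force: [1.7, -0.6, 0.4]
opening: 0.046
```

Run:
```python
from h import *
s=status.observe(); print(s['tool_pos'],s['tool_rot'],s['opening'])
go([.38,.107,.25],3.0416)
```

```text
[0.52133939 0.09642844 0.1959402 ] [3.13987171 0.01172692 3.04195246] 0.04601565426157581
shift [ 0.141  -0.0034 -0.0557] turn [0.0017 0.0117 0.0004] rows>= 3.6
```

Emit:
{"method": "jog_arm", "body": {"series": [[0, [0.04, 0, -0.04], [0, 0, 0]], [0, [0.06, 0, -0.08], [0, 0, 0]], [0, [0.06, 0, -0.1], [0, 0, 0]], [0, [0.06, 0, -0.1], [0, 0, 0]], [0, [0.06, 0, -0.1], [0, 0, 0]], [0, [0.06, 0, -0.1], [0, 0, 0]]]}}

```text
time: 42.62
tool_pos: [0.4582, 0.1022, 0.2888]
tool_rot: [3.142, -0.0, 3.042]
contact_force: [-0.6, 0.3, -0.2]
opening: 0.0458
```

Run:
```python
from h import *
np.set_printoptions(precision=4,suppress=True)
s=status.observe(); print(s['tool_pos'],s['tool_rot'],s['opening'])
c=cam('wrist'); cv2.imwrite('pics/w20.png',c['img'][:,:,::-1])
P=cloud(c); z=P[...,2]
m=((z>.072)&(z<.092)&(P[...,0]>.485)&(P[...,0]<.65)).astype(np.uint8)
n,l,st,ce=cv2.connectedComponentsWithStats(m)
M=np.array([.5552,.0917]); ex=np.array([.995,-.0998]); ey=np.array([.0998,.995])
for i in range(1,n):
    if st[i,4]>60:
        q=np.median(P[l==i],0); d=q[:2]-M; print(ce[i],st[i,4],q,'in drawer frame',np.array([d@ex,d@ey]))
# handle bar position
m=(z>.085)&(z<.098)&(P[...,0]<.455)&(P[...,0]>.40); q=P[m]; print(len(q),np.median(q,0) if len(q) else '')
go([.4332,.0999,.2],1.471)
```

```text
[0.4582 0.1022 0.2888] [ 3.1416 -0.0004  3.0419] 0.04584724606353723
[260.3333 220.4435] 372 [0.509  0.0217 0.0811] in drawer frame [-0.039  -0.0743]
[317.717  220.5385] 364 [0.5165 0.0958 0.081 ] in drawer frame [-0.0389  0.0002]
[372.7337 220.8342] 368 [0.5237 0.1666 0.0812] in drawer frame [-0.0388  0.0714]
[317.4894 271.3142] 331 [0.5903 0.0881 0.0812] in drawer frame [ 0.0353 -0.0001]
1300 [0.4337 0.0995 0.0901]
shift [ 0.0243 -0.0046  0.0882] turn [-0.0018 -0.0014  1.5707] rows>= 12.6
```

View pics/w20.png

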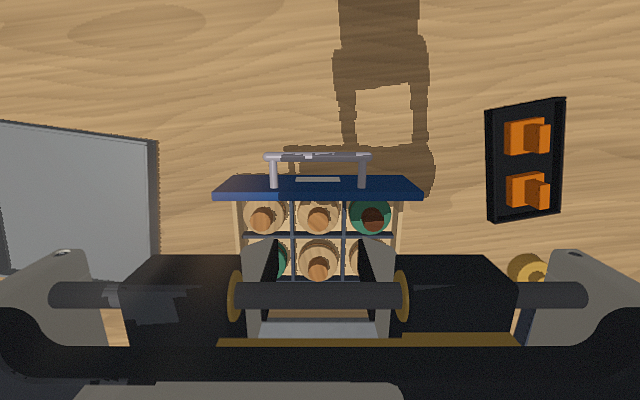

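Emit:
{"method": "jog_arm", "body": {"series": [[-0.39, [0.0245, -0.0045, 0.02], [0, 0, 0.12]], [-0.39, [0.0245, -0.0045, 0.02], [0, 0, 0.24]], [-0.39, [0.0245, -0.0045, 0.02], [0, 0, 0.36]], [-0.39, [0.0245, -0.0045, 0.02], [0, 0, 0.48]], [-0.39, [0.0245, -0.0045, 0.02], [0, 0, 0.6]], [-0.39, [0.0245, -0.0045, 0.02], [0, 0, 0.72]], [-0.39, [0.0245, -0.0045, 0.02], [0, 0, 0.84]], [-0.39, [0.0245, -0.0045, 0.02], [0, 0, 0.96]], [-0.39, [0.0245, -0.0045, 0.04], [0, 0, 1.08]], [-0.39, [0.0245, -0.0045, 0.06], [0, 0, 1.2]], [-0.39, [0.0245, -0.0045, 0.08], [0, 0, 1.32]], [-0.39, [0.0245, -0.0045, 0.088], [0, 0, 1.44]]]}}

```text
time: 43.67
tool_pos: [0.4317, 0.0999, 0.1974]
tool_rot: [-3.134, 0.0, 1.596]
contact_force: [-0.8, 0.2, -0.1]
opening: 0.0279
```

Emit:
{"method": "jog_arm", "body": {"series": [[-0.39, [0, 0, 0], [0, 0, 0.12]], [-0.39, [0, 0, 0], [0, 0, 0.13]], [-0.39, [0, 0, 0], [0, 0, 0.13]], [-0.39, [0, 0, 0], [0, 0, 0.13]]]}}

```text
time: 44.0
tool_pos: [0.4336, 0.1001, 0.201]
tool_rot: [-3.141, 0.0, 1.475]
contact_force: [-0.4, 0.8, 0.1]
opening: 0.0279
```

Run:
```python
from h import *
s=status.observe(); print(s['tool_pos'],s['tool_rot'],s['opening'])
go([.4332,.0999,.0675],1.471)
c=cam('top'); cv2.imwrite('pics/t21.png',cv2.resize(c['img'][180:280,220:340,::-1],None,fx=6,fy=6))
```

```text
[0.43359948 0.10007656 0.20096255] [-3.14075525e+00  7.59721328e-05  1.47500834e+00] 0.027925033015756703
shift [-0.0002 -0.0003  0.1335] turn [-0.0008  0.0001  0.004 ] rows>= 3.2
```

View pics/t21.png

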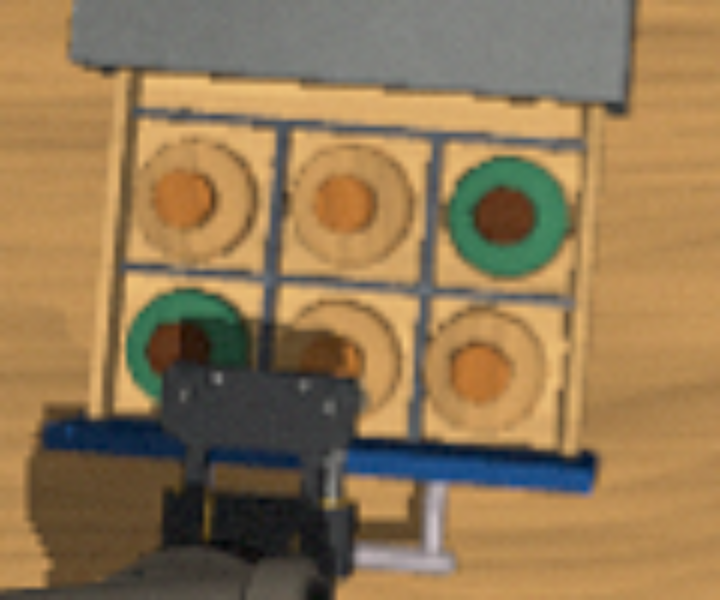

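Emit:
{"method": "jog_arm", "body": {"series": [[-0.39, [0, 0, 0.03], [0, 0, 0.002]], [-0.39, [0, 0, 0.06], [0, 0, 0.002]], [-0.39, [0, 0, 0.085], [0, 0, 0.002]], [-0.39, [0, 0, 0.105], [0, 0, 0.002]], [-0.39, [0, 0, 0.12], [0, 0, 0.002]], [-0.39, [0, 0, 0.13], [0, 0, 0.002]], [-0.39, [0, 0, 0.132], [0, 0, 0.002]], [-0.39, [0, 0, 0.132], [0, 0, 0.002]]]}}

```text
time: 44.72
tool_pos: [0.4334, 0.1001, 0.0691]
tool_rot: [-3.141, 0.0, 1.471]
contact_force: [0.5, -0.6, 0.1]
opening: 0.028
```

Emit:
{"method": "jog_arm", "body": {"series": [[-1, [0, 0, 0], [0, 0, 0]], [-1, [0, 0, 0], [0, 0, 0]], [-1, [0, 0, 0], [0, 0, 0]], [-1, [0, 0, 0], [0, 0, 0]], [-1, [0, 0, 0], [0, 0, 0]]], "squeeze": 30}}

```text
time: 45.13
tool_pos: [0.4339, 0.1002, 0.0701]
tool_rot: [3.14, -0.0, 1.47]
contact_force: [-1.3, 0.2, 5.7]
opening: 0.0108
```

Push shut gently.

Emit:
{"method": "jog_arm", "body": {"series": [[-1, [0, 0.006, 0], [0, 0, 0]], [-1, [0, 0.018, 0], [0, 0, 0]], [-1, [0, 0.033, 0], [0, 0, 0]], [-1, [0, 0.048, 0], [0, 0, 0]], [-1, [0, 0.063, 0], [0, 0, 0]], [-1, [0, 0.078, 0], [0, 0, 0]], [-1, [0, 0.093, 0], [0, 0, 0]], [-1, [0, 0.108, 0], [0, 0, 0]], [-1, [0, 0.123, 0], [0, 0, 0]], [-1, [0, 0.136, 0], [0, 0, 0]], [-1, [0, 0.146, 0], [0, 0, 0]], [-1, [0, 0.153, 0], [0, 0, 0]]]}}

```text
time: 46.13
tool_pos: [0.5869, 0.0848, 0.0701]
tool_rot: [3.14, -0.001, 1.47]
contact_force: [-2.6, 0.7, 7.3]
opening: 0.011
```

Emit:
{"method": "jog_arm", "body": {"series": [[-1, [0, 0.004, 0], [0, 0, 0]], [-1, [0, 0.008, 0], [0, 0, 0]], [-1, [0, 0.0105, 0], [0, 0, 0]], [-1, [0, 0.012, 0], [0, 0, 0]], [-1, [0, 0.012, 0], [0, 0, 0]], [-1, [0, 0.012, 0], [0, 0, 0]]]}}

```text
time: 46.63
tool_pos: [0.5974, 0.0838, 0.0701]
tool_rot: [-3.141, -0.0, 1.47]
contact_force: [-2.2, 0.2, 7.0]
opening: 0.0107
```

Emit:
{"method": "jog_arm", "body": {"series": [[-1, [0, 0.001, 0], [0, 0, 0]], [-1, [0, 0.001, 0], [0, 0, 0]], [-0.39, [0, 0, 0], [0, 0, 0]], [-0.39, [0, 0, 0], [0, 0, 0]], [-0.39, [0, 0, 0], [0, 0, 0]], [-0.39, [0, 0, 0], [0, 0, 0]], [-0.39, [0, 0, -0.02], [0, 0, 0]], [-0.39, [0, 0, -0.05], [0, 0, 0]], [-0.39, [0, 0, -0.09], [0, 0, 0]], [-0.39, [0, 0, -0.13], [0, 0, 0]], [-0.39, [0, -0.03, -0.17], [0, 0, 0]], [-0.39, [0, -0.07, -0.2], [0, 0, 0]]]}}

```text
time: 47.63
tool_pos: [0.5421, 0.0889, 0.2614]
tool_rot: [3.138, -0.0, 1.469]
contact_force: [0.3, 0.3, 0.6]
opening: 0.0281
```

Emit:
{"method": "jog_arm", "body": {"series": [[-0.39, [0, -0.04, 0], [0, 0, 0]], [-0.39, [0, -0.08, 0], [0, 0, 0]], [-0.39, [0, -0.1, 0], [0, 0, 0]], [-0.39, [0, -0.1, 0], [0, 0, 0]], [-0.39, [0, -0.1, 0], [0, 0, 0]]]}}

```text
time: 48.05
tool_pos: [0.441, 0.0995, 0.2597]
tool_rot: [3.14, -0.0, 1.47]
contact_force: [0.7, 0.7, 0.8]
opening: 0.0282
```

Run:
```python
from h import *
np.set_printoptions(precision=4,suppress=True)
s=status.observe(); print(s['time'],s['tool_pos'],s['contact_force'],s['opening'])
c=cam('wrist'); cv2.imwrite('pics/w22.png',c['img'][:,:,::-1])
t=cam('top'); cv2.imwrite('pics/t22.png',t['img'][:,:,::-1])
P=cloud(c); z=P[...,2]; m=(z>.085)&(z<.1)&(P[...,0]>.56)&(P[...,0]<.62)&(P[...,1]>0)&(P[...,1]<.16); print(m.sum(),np.median(P[m],0))
P=cloud(t); z=P[...,2]
def comps(m):
    n,l,st,ce=cv2.connectedComponentsWithStats(m.astype(np.uint8))
    for i in range(1,n):
        if st[i,4]>30: print(ce[i],st[i,4],np.median(P[l==i],0))
x,y=P[...,0],P[...,1]
comps((z>.03)&(z<.07)&(x>.6)&(x<.74)&(y>.25)&(y<.5)); comps((z>.06)&(z<.2)&(x>.7)&(x<.85)&(y<-.12)&(y>-.25))
```

```text
48.05 [0.441  0.0995 0.2597] [0.7439 0.7487 0.7581] 0.028168781778350097
1544 [0.5975 0.0914 0.0901]
[195.3167 174.3548] 341 [0.7132 0.324  0.0529]
[164.3929 191.2738] 84 [0.667  0.4193 0.0458]
[372.2158 146.4015] 533 [ 0.7744 -0.1847  0.0855]
```

View pics/w22.png

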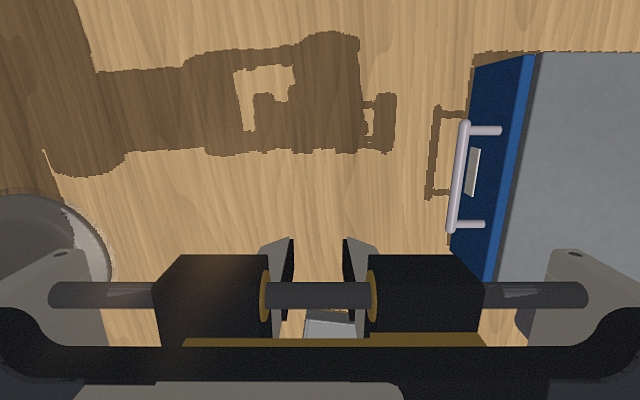

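View pics/t22.png

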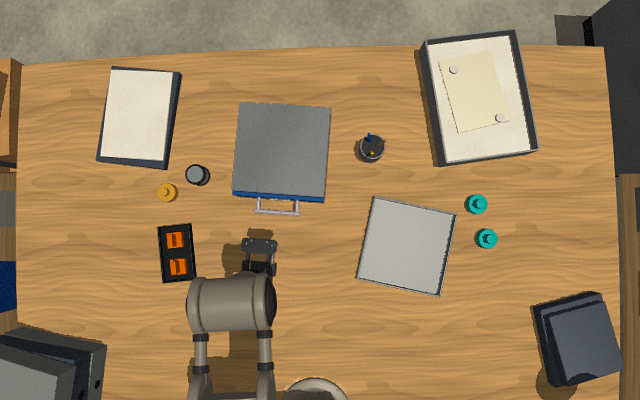

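The drawer is shut, the box is empty, both markers are in the tray, and the bystanders haven't moved.

```bash
python3 -c "
from cell import job
print(job.hand_in())"
```

```text
the job is handed in; nothing more can be done
None
```

I pulled the drawer out to its stop and moved both orange markers into the black tray. I put the four light wood cases into the four free pockets, pushed the drawer shut, and handed the job in at about 48 s of the 210 s allowed.

**Last checks:**
- **Before closing:** the top view showed all six pockets holding an upright case. The four knobs the wrist camera could measure were within about 4 mm of their pocket centres. I checked the two back-corner cases, one of them green, only by eye.
- **After closing:** the gripped handle came back to x = 0.597 m, its starting position, so the drawer is shut to within about a millimetre. The returns box is empty, and both markers lie inside the tray.
- **Bystanders:** the magnifier, pencil pot and paperweight are within a few millimetres of where they started. The arm is standing clear of everything.

**Disagreement:** the top and wrist cameras differed by about 4–8 mm in y around the drawer and tray. I took the wrist camera as right because it matched where the gripper let go of the first marker. No check failed, and I saw no sign of a case being knocked aside.

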